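# Load the dead-weight glue press by feel

## Task

Draw the glue press out by its handle until it meets its front stop. Some of the grey rings on the bench are filled ballast and some are empty shells that look just the same: lift each to feel which it is, thread all the heavy ones down the press's post, fully home, the widest lowest and the narrowest on top, and lay the light ones flat, side by side, in the plywood tray. When all are sorted push the press gently back until it meets its rear stop and let go; leave the glue bottle, paint jar and case alone.

Things in the scene. Friction and masses are not known exactly. Their poses are not given: they have to be found in the camera images.
- big_1_mid (a point): big ring: plain grey painted ring, outside diameter 70 mm, bore 24 mm, 13 mm high, lying flat on the bench; this point is its centre, half-way up, z along its bore. It is either a filled ballast ring (245 to 275 g) or an empty shell (25 to 35 g); neither its look nor its name tells which. May be absent
- big_2_mid (a point): big ring: plain grey painted ring, outside diameter 70 mm, bore 24 mm, 13 mm high, lying flat on the bench; this point is its centre, half-way up, z along its bore. It is either a filled ballast ring (245 to 275 g) or an empty shell (25 to 35 g); neither its look nor its name tells which. May be absent
- mid_1_mid (a point): mid ring: plain grey painted ring, outside diameter 62 mm, bore 24 mm, 13 mm high, lying flat on the bench; this point is its centre, half-way up, z along its bore. It is either a filled ballast ring (245 to 275 g) or an empty shell (25 to 35 g); neither its look nor its name tells which. May be absent
- mid_2_mid (a point): mid ring: plain grey painted ring, outside diameter 62 mm, bore 24 mm, 13 mm high, lying flat on the bench; this point is its centre, half-way up, z along its bore. It is either a filled ballast ring (245 to 275 g) or an empty shell (25 to 35 g); neither its look nor its name tells which. May be absent
- mid_3_mid (a point): mid ring: plain grey painted ring, outside diameter 62 mm, bore 24 mm, 13 mm high, lying flat on the bench; this point is its centre, half-way up, z along its bore. It is either a filled ballast ring (245 to 275 g) or an empty shell (25 to 35 g); neither its look nor its name tells which. May be absent
- small_1_mid (a point): small ring: plain grey painted ring, outside diameter 54 mm, bore 24 mm, 13 mm high, lying flat on the bench; this point is its centre, half-way up, z along its bore. It is either a filled ballast ring (245 to 275 g) or an empty shell (25 to 35 g); neither its look nor its name tells which. May be absent
- small_2_mid (a point): small ring: plain grey painted ring, outside diameter 54 mm, bore 24 mm, 13 mm high, lying flat on the bench; this point is its centre, half-way up, z along its bore. It is either a filled ballast ring (245 to 275 g) or an empty shell (25 to 35 g); neither its look nor its name tells which. May be absent
- tray: shallow plywood tray fixed to the bench, 128 mm (its x) by 262 mm (its y) outside, walls 3 mm thick, rim 8 mm above the bench, inner floor 3 mm above the bench; origin at the centre of its underside. It takes three rings side by side, centres about 83 mm apart along y
- travel (a joint): travel of the glue press's sled on its track, m: 0 at the rear stop, 0.10 at the front stop (drawn out towards the robot's side). It slides stiffly (4 N, plus 25 N per m/s) and stays where it is left
- press: the moving part of the press, its sled: a dark steel base 170 x 116 x 12 mm that runs on two rails, on it a glued plywood disc, a round aluminium pressing plate (78 mm across) and an upright steel post 18 mm in diameter. Origin on the post's axis at the base's underside, 10 mm above the bench, z up
- seat (a point): centre of the top face of the pressing plate, on the post's axis, 40 mm above the bench: here the lowest ring rests. x points along the sled's travel towards the rear stop (pushing), -x to the front stop (drawing out), z up. The post's tip is 57 mm above this point, its last 7 mm tapering to 10 mm
- handle (a point): grip of the press: upright black bar on the sled, 105 mm from the post's axis on the front side (-x of seat), 20 mm along x by 14 mm along y; this point is on its centre line, 10 mm below its top, 65 mm above the sled's steel base. Axes as for seat. Can be pinched from above across its 14 mm
- glue: bystander: white glue bottle with green cap, 60 mm across, 150 mm high, standing; origin at the centre of its underside
- paint: bystander: small paint jar, 52 mm across, 60 mm high, standing; origin at the centre of its underside
- case: bystander: flat grey plastic case 90 x 150 x 34 mm, lying flat; origin at the centre of its underside
Things that resemble listed ones, but are neither listed nor needed, are in the scene too. Leave any red or yellow look-alike of the part that bears big_2_mid alone.

How it is judged:
On the way, in this order (a step that is already met when the one before it is completed fails the run):
1. the press is drawn out to its front stop (within 5 mm) (value of joint travel above 0.095 m), for 0.2 s.
2. with the press still drawn out, every heavy ring is fully home on the post, widest lowest, every light one flat in the tray, and all let go ((angle between big_1_mid's own z axis and vertical below 0.1 rad or angle between big_1_mid's own z axis and vertical above 3.04 rad) and ((horizontal distance between big_1_mid and seat below 0.006 m and z of big_1_mid in the frame of seat above 0.004 m) or (x of big_1_mid in the frame of tray between -0.064 and 0.064 m and y of big_1_mid in the frame of tray between -0.131 and 0.131 m and z of big_1_mid in the frame of tray between 0.006 and 0.016 m)) and (angle between big_2_mid's own z axis and vertical below 0.1 rad or angle between big_2_mid's own z axis and vertical above 3.04 rad) and ((horizontal distance between big_2_mid and seat below 0.006 m and z of big_2_mid in the frame of seat above 0.004 m) or (x of big_2_mid in the frame of tray between -0.064 and 0.064 m and y of big_2_mid in the frame of tray between -0.131 and 0.131 m and z of big_2_mid in the frame of tray between 0.006 and 0.016 m)) and (angle between mid_1_mid's own z axis and vertical below 0.1 rad or angle between mid_1_mid's own z axis and vertical above 3.04 rad) and ((horizontal distance between mid_1_mid and seat below 0.006 m and z of mid_1_mid in the frame of seat above 0.004 m) or (x of mid_1_mid in the frame of tray between -0.064 and 0.064 m and y of mid_1_mid in the frame of tray between -0.131 and 0.131 m and z of mid_1_mid in the frame of tray between 0.006 and 0.016 m)) and (angle between mid_2_mid's own z axis and vertical below 0.1 rad or angle between mid_2_mid's own z axis and vertical above 3.04 rad) and ((horizontal distance between mid_2_mid and seat below 0.006 m and z of mid_2_mid in the frame of seat above 0.004 m) or (x of mid_2_mid in the frame of tray between -0.064 and 0.064 m and y of mid_2_mid in the frame of tray between -0.131 and 0.131 m and z of mid_2_mid in the frame of tray between 0.006 and 0.016 m)) and (angle between mid_3_mid's own z axis and vertical below 0.1 rad or angle between mid_3_mid's own z axis and vertical above 3.04 rad) and ((horizontal distance between mid_3_mid and seat below 0.006 m and z of mid_3_mid in the frame of seat above 0.004 m) or (x of mid_3_mid in the frame of tray between -0.064 and 0.064 m and y of mid_3_mid in the frame of tray between -0.131 and 0.131 m and z of mid_3_mid in the frame of tray between 0.006 and 0.016 m)) and (angle between small_1_mid's own z axis and vertical below 0.1 rad or angle between small_1_mid's own z axis and vertical above 3.04 rad) and ((horizontal distance between small_1_mid and seat below 0.006 m and z of small_1_mid in the frame of seat above 0.004 m) or (x of small_1_mid in the frame of tray between -0.064 and 0.064 m and y of small_1_mid in the frame of tray between -0.131 and 0.131 m and z of small_1_mid in the frame of tray between 0.006 and 0.016 m)) and (angle between small_2_mid's own z axis and vertical below 0.1 rad or angle between small_2_mid's own z axis and vertical above 3.04 rad) and ((horizontal distance between small_2_mid and seat below 0.006 m and z of small_2_mid in the frame of seat above 0.004 m) or (x of small_2_mid in the frame of tray between -0.064 and 0.064 m and y of small_2_mid in the frame of tray between -0.131 and 0.131 m and z of small_2_mid in the frame of tray between 0.006 and 0.016 m)) and contact force between tray and anything else below 2.2 N and (z of each of big_1_mid, big_2_mid, mid_1_mid, mid_2_mid, mid_3_mid, small_1_mid, small_2_mid in the frame of seat below 0.003 m or contact force between press and anything else above 1.37 N) and (z of each of big_1_mid, big_2_mid, mid_1_mid, mid_2_mid, mid_3_mid, small_1_mid, small_2_mid in the frame of seat below 0.016 m or contact force between press and anything else above 3.92 N) and (z of each of big_1_mid, big_2_mid, mid_1_mid, mid_2_mid, mid_3_mid, small_1_mid, small_2_mid in the frame of seat below 0.029 m or contact force between press and anything else above 6.47 N) and (z of each of big_1_mid, big_2_mid, mid_1_mid, mid_2_mid, mid_3_mid, small_1_mid, small_2_mid in the frame of seat below 0.042 m or contact force between press and anything else above 9.02 N) and ((height (world z) of seat above 0 m and z of each of big_1_mid, big_2_mid in the frame of seat below 0.013 m) or (height (world z) of seat above 0 m and (z of mid_1_mid in the frame of seat above 0.013 m or z of mid_1_mid in the frame of seat below 0 m) and (z of mid_2_mid in the frame of seat above 0.013 m or z of mid_2_mid in the frame of seat below 0 m) and (z of mid_3_mid in the frame of seat above 0.013 m or z of mid_3_mid in the frame of seat below 0 m) and (z of small_1_mid in the frame of seat above 0.013 m or z of small_1_mid in the frame of seat below 0 m) and (z of small_2_mid in the frame of seat above 0.013 m or z of small_2_mid in the frame of seat below 0 m))) and ((height (world z) of seat above 0 m and z of each of big_1_mid, big_2_mid, mid_1_mid, mid_2_mid, mid_3_mid in the frame of seat below 0.013 m) or (height (world z) of seat above 0 m and (z of small_1_mid in the frame of seat above 0.013 m or z of small_1_mid in the frame of seat below 0 m) and (z of small_2_mid in the frame of seat above 0.013 m or z of small_2_mid in the frame of seat below 0 m))) and ((height (world z) of seat above 0 m and z of each of big_1_mid, big_2_mid in the frame of seat below 0.026 m) or (height (world z) of seat above 0 m and (z of mid_1_mid in the frame of seat above 0.026 m or z of mid_1_mid in the frame of seat below 0 m) and (z of mid_2_mid in the frame of seat above 0.026 m or z of mid_2_mid in the frame of seat below 0 m) and (z of mid_3_mid in the frame of seat above 0.026 m or z of mid_3_mid in the frame of seat below 0 m) and (z of small_1_mid in the frame of seat above 0.026 m or z of small_1_mid in the frame of seat below 0 m) and (z of small_2_mid in the frame of seat above 0.026 m or z of small_2_mid in the frame of seat below 0 m))) and ((height (world z) of seat above 0 m and z of each of big_1_mid, big_2_mid, mid_1_mid, mid_2_mid, mid_3_mid in the frame of seat below 0.026 m) or (height (world z) of seat above 0 m and (z of small_1_mid in the frame of seat above 0.026 m or z of small_1_mid in the frame of seat below 0 m) and (z of small_2_mid in the frame of seat above 0.026 m or z of small_2_mid in the frame of seat below 0 m))) and ((height (world z) of seat above 0 m and z of each of big_1_mid, big_2_mid in the frame of seat below 0.039 m) or (height (world z) of seat above 0 m and (z of mid_1_mid in the frame of seat above 0.039 m or z of mid_1_mid in the frame of seat below 0 m) and (z of mid_2_mid in the frame of seat above 0.039 m or z of mid_2_mid in the frame of seat below 0 m) and (z of mid_3_mid in the frame of seat above 0.039 m or z of mid_3_mid in the frame of seat below 0 m) and (z of small_1_mid in the frame of seat above 0.039 m or z of small_1_mid in the frame of seat below 0 m) and (z of small_2_mid in the frame of seat above 0.039 m or z of small_2_mid in the frame of seat below 0 m))) and ((height (world z) of seat above 0 m and z of each of big_1_mid, big_2_mid, mid_1_mid, mid_2_mid, mid_3_mid in the frame of seat below 0.039 m) or (height (world z) of seat above 0 m and (z of small_1_mid in the frame of seat above 0.039 m or z of small_1_mid in the frame of seat below 0 m) and (z of small_2_mid in the frame of seat above 0.039 m or z of small_2_mid in the frame of seat below 0 m))) and contact force between the fingers and anything else below 0.1 N and value of joint travel above 0.06 m), for 0.2 s.
3. the press is pushed back to its rear stop (within 5 mm) (value of joint travel below 0.005 m), for 0.2 s.
At the end, for the whole second after the job is handed in: Every filled ring is on the post (within 6 mm of its axis), flat and fully home, none wider than one beneath it; every empty shell lies flat in the tray in one layer (shown by the load that post and tray bear); the press is within 5 mm of its rear stop ((angle between big_1_mid's own z axis and vertical below 0.1 rad or angle between big_1_mid's own z axis and vertical above 3.04 rad) and ((horizontal distance between big_1_mid and seat below 0.006 m and z of big_1_mid in the frame of seat above 0.004 m) or (x of big_1_mid in the frame of tray between -0.064 and 0.064 m and y of big_1_mid in the frame of tray between -0.131 and 0.131 m and z of big_1_mid in the frame of tray between 0.006 and 0.016 m)) and (angle between big_2_mid's own z axis and vertical below 0.1 rad or angle between big_2_mid's own z axis and vertical above 3.04 rad) and ((horizontal distance between big_2_mid and seat below 0.006 m and z of big_2_mid in the frame of seat above 0.004 m) or (x of big_2_mid in the frame of tray between -0.064 and 0.064 m and y of big_2_mid in the frame of tray between -0.131 and 0.131 m and z of big_2_mid in the frame of tray between 0.006 and 0.016 m)) and (angle between mid_1_mid's own z axis and vertical below 0.1 rad or angle between mid_1_mid's own z axis and vertical above 3.04 rad) and ((horizontal distance between mid_1_mid and seat below 0.006 m and z of mid_1_mid in the frame of seat above 0.004 m) or (x of mid_1_mid in the frame of tray between -0.064 and 0.064 m and y of mid_1_mid in the frame of tray between -0.131 and 0.131 m and z of mid_1_mid in the frame of tray between 0.006 and 0.016 m)) and (angle between mid_2_mid's own z axis and vertical below 0.1 rad or angle between mid_2_mid's own z axis and vertical above 3.04 rad) and ((horizontal distance between mid_2_mid and seat below 0.006 m and z of mid_2_mid in the frame of seat above 0.004 m) or (x of mid_2_mid in the frame of tray between -0.064 and 0.064 m and y of mid_2_mid in the frame of tray between -0.131 and 0.131 m and z of mid_2_mid in the frame of tray between 0.006 and 0.016 m)) and (angle between mid_3_mid's own z axis and vertical below 0.1 rad or angle between mid_3_mid's own z axis and vertical above 3.04 rad) and ((horizontal distance between mid_3_mid and seat below 0.006 m and z of mid_3_mid in the frame of seat above 0.004 m) or (x of mid_3_mid in the frame of tray between -0.064 and 0.064 m and y of mid_3_mid in the frame of tray between -0.131 and 0.131 m and z of mid_3_mid in the frame of tray between 0.006 and 0.016 m)) and (angle between small_1_mid's own z axis and vertical below 0.1 rad or angle between small_1_mid's own z axis and vertical above 3.04 rad) and ((horizontal distance between small_1_mid and seat below 0.006 m and z of small_1_mid in the frame of seat above 0.004 m) or (x of small_1_mid in the frame of tray between -0.064 and 0.064 m and y of small_1_mid in the frame of tray between -0.131 and 0.131 m and z of small_1_mid in the frame of tray between 0.006 and 0.016 m)) and (angle between small_2_mid's own z axis and vertical below 0.1 rad or angle between small_2_mid's own z axis and vertical above 3.04 rad) and ((horizontal distance between small_2_mid and seat below 0.006 m and z of small_2_mid in the frame of seat above 0.004 m) or (x of small_2_mid in the frame of tray between -0.064 and 0.064 m and y of small_2_mid in the frame of tray between -0.131 and 0.131 m and z of small_2_mid in the frame of tray between 0.006 and 0.016 m)) and contact force between tray and anything else below 2.2 N and (z of each of big_1_mid, big_2_mid, mid_1_mid, mid_2_mid, mid_3_mid, small_1_mid, small_2_mid in the frame of seat below 0.003 m or contact force between press and anything else above 1.37 N) and (z of each of big_1_mid, big_2_mid, mid_1_mid, mid_2_mid, mid_3_mid, small_1_mid, small_2_mid in the frame of seat below 0.016 m or contact force between press and anything else above 3.92 N) and (z of each of big_1_mid, big_2_mid, mid_1_mid, mid_2_mid, mid_3_mid, small_1_mid, small_2_mid in the frame of seat below 0.029 m or contact force between press and anything else above 6.47 N) and (z of each of big_1_mid, big_2_mid, mid_1_mid, mid_2_mid, mid_3_mid, small_1_mid, small_2_mid in the frame of seat below 0.042 m or contact force between press and anything else above 9.02 N) and ((height (world z) of seat above 0 m and z of each of big_1_mid, big_2_mid in the frame of seat below 0.013 m) or (height (world z) of seat above 0 m and (z of mid_1_mid in the frame of seat above 0.013 m or z of mid_1_mid in the frame of seat below 0 m) and (z of mid_2_mid in the frame of seat above 0.013 m or z of mid_2_mid in the frame of seat below 0 m) and (z of mid_3_mid in the frame of seat above 0.013 m or z of mid_3_mid in the frame of seat below 0 m) and (z of small_1_mid in the frame of seat above 0.013 m or z of small_1_mid in the frame of seat below 0 m) and (z of small_2_mid in the frame of seat above 0.013 m or z of small_2_mid in the frame of seat below 0 m))) and ((height (world z) of seat above 0 m and z of each of big_1_mid, big_2_mid, mid_1_mid, mid_2_mid, mid_3_mid in the frame of seat below 0.013 m) or (height (world z) of seat above 0 m and (z of small_1_mid in the frame of seat above 0.013 m or z of small_1_mid in the frame of seat below 0 m) and (z of small_2_mid in the frame of seat above 0.013 m or z of small_2_mid in the frame of seat below 0 m))) and ((height (world z) of seat above 0 m and z of each of big_1_mid, big_2_mid in the frame of seat below 0.026 m) or (height (world z) of seat above 0 m and (z of mid_1_mid in the frame of seat above 0.026 m or z of mid_1_mid in the frame of seat below 0 m) and (z of mid_2_mid in the frame of seat above 0.026 m or z of mid_2_mid in the frame of seat below 0 m) and (z of mid_3_mid in the frame of seat above 0.026 m or z of mid_3_mid in the frame of seat below 0 m) and (z of small_1_mid in the frame of seat above 0.026 m or z of small_1_mid in the frame of seat below 0 m) and (z of small_2_mid in the frame of seat above 0.026 m or z of small_2_mid in the frame of seat below 0 m))) and ((height (world z) of seat above 0 m and z of each of big_1_mid, big_2_mid, mid_1_mid, mid_2_mid, mid_3_mid in the frame of seat below 0.026 m) or (height (world z) of seat above 0 m and (z of small_1_mid in the frame of seat above 0.026 m or z of small_1_mid in the frame of seat below 0 m) and (z of small_2_mid in the frame of seat above 0.026 m or z of small_2_mid in the frame of seat below 0 m))) and ((height (world z) of seat above 0 m and z of each of big_1_mid, big_2_mid in the frame of seat below 0.039 m) or (height (world z) of seat above 0 m and (z of mid_1_mid in the frame of seat above 0.039 m or z of mid_1_mid in the frame of seat below 0 m) and (z of mid_2_mid in the frame of seat above 0.039 m or z of mid_2_mid in the frame of seat below 0 m) and (z of mid_3_mid in the frame of seat above 0.039 m or z of mid_3_mid in the frame of seat below 0 m) and (z of small_1_mid in the frame of seat above 0.039 m or z of small_1_mid in the frame of seat below 0 m) and (z of small_2_mid in the frame of seat above 0.039 m or z of small_2_mid in the frame of seat below 0 m))) and ((height (world z) of seat above 0 m and z of each of big_1_mid, big_2_mid, mid_1_mid, mid_2_mid, mid_3_mid in the frame of seat below 0.039 m) or (height (world z) of seat above 0 m and (z of small_1_mid in the frame of seat above 0.039 m or z of small_1_mid in the frame of seat below 0 m) and (z of small_2_mid in the frame of seat above 0.039 m or z of small_2_mid in the frame of seat below 0 m))) and value of joint travel below 0.005 m); the robot touches nothing.
It fails at once if the glue bottle, paint jar or case is moved by more than 40 mm or tipped (distance of any of glue, paint, case from where it was at the start of the episode above 0.04 m or angle between any of glue, paint, case's own z axis and vertical above 0.5 rad).
It fails at once if the press is slammed back towards its rear stop (faster than 0.3 m/s) (velocity of joint travel below -0.3 m/s).
Of big_1, big_2, mid_1, mid_2, mid_3, small_1, small_2 only 4 to 6 are there at a start; the rules pass over those that are not, and their reading is None.
At some moment in a run one of big_1, big_2, mid_1, mid_2, mid_3, small_1, small_2 may be knocked a few centimetres aside while the robot is not near it.
Once in a run the grip may slacken for a moment while it holds something.
It also fails if it takes over 208 s, if anything falls off the work surface, if the arm or the gripper's body presses on something with over 40 N, if the wrist force passes 120 N, or if a joint passes its speed limit or range.

## Robot

A 7-joint arm with a two-finger parallel gripper is mounted at the origin on the work surface. World frame = base frame: x ahead of the robot, y to its left, z up, the work surface at z = 0. Lengths are in m, angles in rad, forces in N, time in s.
With the tool pointing down it reaches from about 0.35 to 0.9 m from the base axis. Payload 7.2 kg.
Tool frame: the origin (TCP) lies midway between the tips of the shut fingers; the grasp point (between the pads) lies 19 mm behind it; z points along the fingers, y is the line along which they close (so a half turn about z gives the same grasp; the last joint's range is limited). The gripper opens to 85 mm and grips with 20 to 120 N. Pads are 22 mm wide; open, the fingers measure 114 mm over their backs; the gripper's body (76 mm by 85 mm) begins 54 mm behind the grasp point. The pads swing forward as they close: fully open they stand 13 mm farther back than shut.
Start: joints at [1.262, 0.411, -0.013, 1.596, 0.006, 1.134, -0.082], TCP at [0.149, -0.607, 0.231] pointing down, gripper open.
Joint ranges: [-2.95, 2.95], [-0.29, 1.99], [-1.47, 1.44], [0.14, 2.54], [-1.03, 4.17], [0.13, 1.85], [-2.86, 2.86]. Speed limits (rad/s): [2.39, 2.39, 3.01, 3.01, 3.14, 3.14, 3.14].

## Interface

Orientations are given as a unit quaternion [x, y, z, w].
In Python, from rig import arm, read_camera, models gives the robot as it stands.
- The arm moves only by the tool carry_out, never from a script. Its argument "increments" is a list of rows, each an object of numbers: "tx", "ty", "tz": the shift along the tool's x, y, z in cm; "turn": the turn about the tool's z in degrees; "grip": the gripper's target within -1 to 1 (shut at 1, half-way at 0, fully open at -1). In form: [{"tx": .., "ty": .., "tz": .., "turn": .., "grip": ..}, ...]. A call has exactly 8 rows; each row is the pose to reach, as a shift and turn from the pose commanded when the call began, along the tool's axes at that moment; what a row does not reach only later rows make up. A row lasts 1/10 s, in which the tool goes at most 50 mm and 8.59 degrees, less where a joint would pass 70% of its speed; a pose out of reach is approached as far as the arm can. A call with a gripper value outside its range is refused whole. The fingers move at their own pace and stop on an object; "grip_force" is the grip in N (left out, the last holds). Time passes only in rows, so rows that repeat a pose let the fingers close, or fill a call up. It gives the time, the measured TCP pose, the force, the opening and the grip force at its end, in the units of the state.
- arm.read_state(): the state, without advancing time (a new reading comes with each control period).
- read_camera(name): name is "side" or "top"; returns a dict with "color" (400x640x3 uint8, red, green, blue), "z_map" (400x640 float32, m along the optical axis (not along the pixel's ray), 0 where there is no reading), "camera_matrix" (3x3 intrinsics, pixels), "extrinsics" (4x4, takes a point from camera to world coordinates). Camera axes: x right, y up, looking along -z (the intrinsics and any distortion apply to the point x, -y, -z); pixel columns grow to the right and rows downward; lengths in m; the calibration is good to about 2 mm. A picture is of the moment at which its call begins.
- arm.hand_in(): hands the job in; it is judged then, once.
Trained networks look in a picture, given as the dict that the camera call returned (one of the last four; its "shot" number tells which), for a name from the list of things; names that differ only in an ending like _2 or _b are one class to them, and where a whole thing is asked for, a point or a joint stands for the part that bears it (a point fixed in the world has none). Each returns a list of dicts, best first, with "score" (0 to 1); they miss things now and then, are a little off and sometimes report something else, mostly with a low value. They report only what shows in the picture. A call takes as long as a camera call. They do not tell look-alikes from the thing itself.
- models.regions_of(picture, label): "pixels" (400x640 bool, what is visible of it) and "box" ([left, top, right, bottom] as shares, 0 to 1, of the picture: columns of its width, rows of its height, round what is visible of it).
- models.spot_point(picture, label): "xy" ([column, row] as shares, 0 to 1, of the picture: columns of its width, rows of its height: a listed point, or the origin of a listed thing).
The state is a dict: "time": time; "joint_positions": joint angles; "qd": joint speeds; "tau": joint torques, N m; "position": TCP position; "tcp_rot": TCP orientation; "contact_force": force on the tool from outside, world axes, zero at the start; "moment": the same for the moment, N m; "gripper_width": finger opening in m; "gripper_force": force on a finger pad.
Only numpy, scipy, OpenCV 4.12 (cv2) and the standard library are available. Lean on these libraries where they do the work, as an engineer would, in place of code of your own. Each camera call takes 0.05 s, during which the arm holds its last target. There are 200 camera calls.

## Working session

There is one attempt and no reset: what is moved stays moved. The work goes in short steps, Python scripts to look and compute and a tool call to move; the robot and the scene stay as the last step left them, time stands still between calls to the robot, and variables do not carry over. Pictures are saved under pics/ and viewed, at most 14 in all, crops included, and the job is handed in when it is done.

Besides the shell and the picture viewer there is one more tool, called after ">>>" in YAML: its name, and indented under it one key for each argument. carry_out: Moves the arm, as the interface text tells. Its arguments: {"type":"object","properties":{"increments":{"type":"array"},"grip_force":{"type":"number"}},"required":["increments"]}

```bash
ls; mkdir -p pics; cat > h.py <<'E'
import numpy as np, cv2
from rig import arm, read_camera, models
def unproj(p,u,v,z=None):
    K=p["camera_matrix"];E=p["extrinsics"]
    d=np.array([(u-K[0,2])/K[0,0],-(v-K[1,2])/K[1,1],-1.0])
    dw=E[:3,:3]@d; o=E[:3,3]
    if z is None:
        s=float(p["z_map"][int(round(v)),int(round(u))])
    else: s=(z-o[2])/dw[2]
    return o+dw*s
def cloud(p):
    K=p["camera_matrix"];E=p["extrinsics"];z=p["z_map"]
    v,u=np.mgrid[:400,:640]
    c=np.stack([(u-K[0,2])/K[0,0]*z,-(v-K[1,2])/K[1,1]*z,-z],-1)
    w=c@E[:3,:3].T+E[:3,3]; w[z==0]=np.nan
    return w
def save(p,n): cv2.imwrite("pics/"+n+".png",p["color"][:,:,::-1])
E
python3 - <<'E'
from h import *
s=arm.read_state(); print(s["position"],s["tcp_rot"],s["gripper_width"],s["contact_force"])
for n in("top","side"):
    p=read_camera(n); save(p,n+"0"); print(n,p["extrinsics"][:3,3].round(3),p["camera_matrix"].round(1).tolist())
    W=cloud(p)
    for l in ["big_1_mid","mid_1_mid","small_1_mid","tray","seat","handle","glue","paint","case"]:
        for r in models.spot_point(p,l)[:5]:
            u,v=r["xy"][0]*640,r["xy"][1]*400
            try: w=unproj(p,min(u,639),min(v,399)).round(3)
            except Exception as e: w=e
            print(l,round(r["score"],2),round(u),round(v),w)
E
```

```text
pics
[ 0.14890371 -0.60647525  0.2304194 ] [ 9.92755287e-01  1.20150893e-01 -1.56326887e-04 -8.24066650e-04] 0.08543382971817516 [-0.2460483   0.05089486  0.51284993]
top [0.443 0.037 1.24 ] [[450.5, 0.0, 322.9], [0.0, 450.5, 201.6], [0.0, 0.0, 1.0]]
big_1_mid 0.78 353 204 [ 0.538 -0.086 -0.   ]
mid_1_mid 0.55 426 201 [ 0.551 -0.289  0.001]
tray 0.95 359 151 [ 0.687 -0.098  0.002]
seat 0.83 241 168 [0.618 0.217 0.067]
glue 0.88 465 158 [ 0.668 -0.378  0.053]
paint 0.79 437 146 [ 0.696 -0.3    0.059]
case 0.74 161 212 [0.498 0.429 0.03 ]
side [0.057 0.966 0.829] [[400.7, 0.0, 317.0], [0.0, 400.7, 197.3], [0.0, 0.0, 1.0]]
big_1_mid 0.7 344 213 [ 0.449 -0.033  0.01 ]
mid_1_mid 0.45 346 172 [ 0.539 -0.272  0.014]
small_1_mid 0.16 258 241 [0.615 0.235 0.043]
tray 0.68 293 188 [ 0.685 -0.107  0.002]
seat 0.96 260 240 [0.613 0.23  0.043]
handle 0.65 290 232 [0.515 0.215 0.095]
handle 0.48 322 200 [ 0.544 -0.066  0.013]
glue 0.89 327 154 [ 0.668 -0.382  0.012]
glue 0.56 254 313 [0.487 0.461 0.034]
paint 0.63 342 170 [ 0.559 -0.288  0.01 ]
paint 0.52 308 163 [ 0.711 -0.289  0.005]
case 0.79 256 310 [0.487 0.451 0.036]
```

View pics/top0.png

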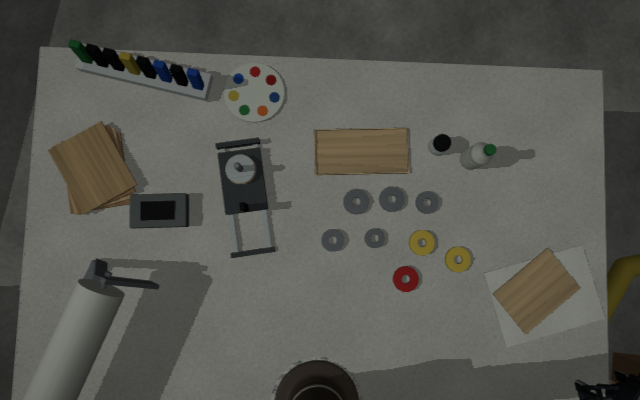

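View pics/side0.png

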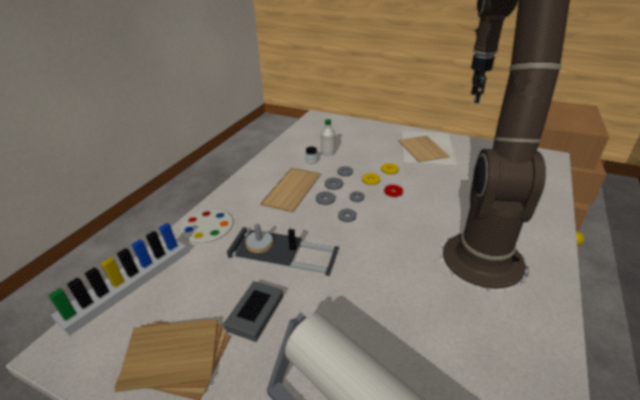

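The top view shows five grey rings at (357,201), (392,199), (428,202), (333,240) and (375,238). The press is at about (241,168), with its handle near (244,208) and the tray at (362,151). The side view agrees.

```bash
cat >> h.py <<'E'
def proj(p,P):
    K=p["camera_matrix"];E=p["extrinsics"]
    c=(np.asarray(P)-E[:3,3])@E[:3,:3]
    return np.array([K[0,0]*c[0]/-c[2]+K[0,2],K[1,1]*-c[1]/-c[2]+K[1,2]])
def rings(p,seeds=None,win=((300,180),(455,270))):
    """grey rings lying on the bench -> list (x,y,diam from area)"""
    im=p["color"].astype(int); (a,b),(c,d)=win
    sub=cv2.resize(p["color"][b:d,a:c],None,fx=6,fy=6,interpolation=cv2.INTER_CUBIC)
    g=sub.max(2); bg=np.median(g); 
    hsv=cv2.cvtColor(sub,cv2.COLOR_RGB2HSV)
    m=((g<bg*0.80)&(hsv[...,1]<90)).astype(np.uint8)
    cs,_=cv2.findContours(m,cv2.RETR_EXTERNAL,cv2.CHAIN_APPROX_NONE)
    out=[]
    for k in cs:
        if cv2.contourArea(k)<150*36 : continue
        (u,v),ax,an=cv2.fitEllipse(k)
        u=(u+.5)/6-.5+a; v=(v+.5)/6-.5+b
        w=unproj(p,u,v,0.013); 
        D=2*np.sqrt(cv2.contourArea(k)/np.pi)/6/450.5*(p["extrinsics"][2,3]-0.010)
        out.append((w[0].round(4),w[1].round(4),round(D*1000,1),[round(x/6/450.5*1227,1) for x in ax],(round(u),round(v))))
    return out
E
python3 - <<'E'
from h import *
p=read_camera("top"); print(p["extrinsics"].round(3).tolist())
for r in rings(p): print(r)
W=cloud(p)
z=W[...,2]
# tray
for nm,reg in (("tray",models.regions_of(p,"tray")),("seat",models.regions_of(p,"press"))):
    m=reg[0]["pixels"].astype(np.uint8); 
    ys,xs=np.nonzero(m); r=cv2.minAreaRect(np.stack([xs,ys],1).astype(np.float32)); print(nm,r)
    b=cv2.boxPoints(r); print([unproj(p,u,v,0.008 if nm=="tray" else .022)[:2].round(4).tolist() for u,v in b], unproj(p,*r[0],0.008 if nm=="tray" else .022)[:2])
# height map near the press
sel=(W[...,0]>.45)&(W[...,0]<.75)&(W[...,1]>.1)&(W[...,1]<.33)
for lo,hi in((.016,.028),(.034,.046),(.06,.083),(.084,.11)):
    q=W[sel&(z>lo)&(z<hi)]; print(lo,len(q),np.median(q,0).round(4) if len(q) else '', q[:,:2].min(0).round(3) if len(q) else '',q[:,:2].max(0).round(3) if len(q) else '')
    if len(q)>20: print(cv2.minAreaRect(q[:,:2].astype(np.float32)*1000))
crop=cv2.resize(p["color"][125:265,200:290],None,fx=4,fy=4,interpolation=cv2.INTER_CUBIC)
c2=cv2.resize(p["color"][180:260,310:445],None,fx=3,fy=3,interpolation=cv2.INTER_CUBIC)
o=np.zeros((560,780,3),np.uint8);o[:,:360]=crop;o[:240,365:365+405]=c2;cv2.imwrite("pics/c1.png",o[:,:,::-1])
s=read_camera("side")
for l in("seat","handle"):
  for r in models.spot_point(s,l)[:2]:
    u,v=r["xy"][0]*640,r["xy"][1]*400; print(l,r["score"],unproj(s,u,v,0.04 if l=="seat" else 0.087).round(4))
for l in("seat","handle"):
  for r in models.spot_point(p,l)[:2]:
    u,v=r["xy"][0]*640,r["xy"][1]*400; print(l,r["score"],u,v,unproj(p,u,v,0.04 if l=="seat" else 0.087).round(4))
E
```

```text
[[0.03, 0.996, -0.079, 0.443], [-0.999, 0.033, 0.031, 0.037], [0.034, 0.078, 0.996, 1.24], [0.0, 0.0, 0.0, 1.0]]
(np.float64(0.4377), np.float64(-0.0356), np.float64(68.3), [62.0, 75.1], (334, 240))
(np.float64(0.4466), np.float64(-0.1486), np.float64(59.9), [54.6, 65.6], (376, 238))
(np.float64(0.5487), np.float64(-0.2909), np.float64(67.1), [61.8, 72.6], (428, 202))
(np.float64(0.5448), np.float64(-0.0963), np.float64(75.8), [70.1, 81.7], (358, 201))
(np.float64(0.5545), np.float64(-0.1938), np.float64(74.9), [69.9, 79.9], (393, 199))
tray ((360.84954833984375, 150.42874145507812), (46.71282958984375, 94.04254150390625), 88.78113555908203)
[[0.7446, 0.0313], [0.7604, -0.2315], [0.6287, -0.2363], [0.614, 0.0244]] [ 0.68665038 -0.10254993]
seat ((241.65048217773438, 180.91607666015625), (62.386024475097656, 43.67021560668945), 82.64761352539062)
[[0.663, 0.2932], [0.6827, 0.1769], [0.5145, 0.1485], [0.4957, 0.2638]] [0.58854484 0.2206477 ]
0.016 2061 [0.5757 0.2184 0.0223] [0.497 0.149] [0.71  0.297]
((602.6721801757812, 223.2318115234375), (199.50730895996094, 119.295654296875), 9.289407730102539)
0.034 621 [0.6171 0.2229 0.0398] [0.506 0.184] [0.659 0.264]
((589.3666381835938, 208.43817138671875), (150.05177307128906, 78.6951904296875), 28.287967681884766)
0.06 24 [0.5237 0.2071 0.0725] [0.507 0.199] [0.621 0.228]
((563.7615966796875, 213.6717529296875), (114.70929718017578, 12.584821701049805), 8.9217529296875)
0.084 86 [0.5259 0.2134 0.0958] [0.506 0.199] [0.629 0.234]
((568.0945434570312, 215.22247314453125), (123.97828674316406, 17.8139705657959), 11.22116756439209)
seat 0.72 [0.6087 0.2329 0.04  ]
seat 0.54 [ 0.5309 -0.049   0.04  ]
handle 0.81 [0.5141 0.2076 0.087 ]
seat 0.81 240.89600000000002 169.2 [0.6178 0.2213 0.04  ]
seat 0.27 433.792 148.52 [ 0.6929 -0.2978  0.04  ]
handle 0.75 241.98399999999998 208.2 [0.5108 0.2069 0.087 ]
```

View pics/c1.png

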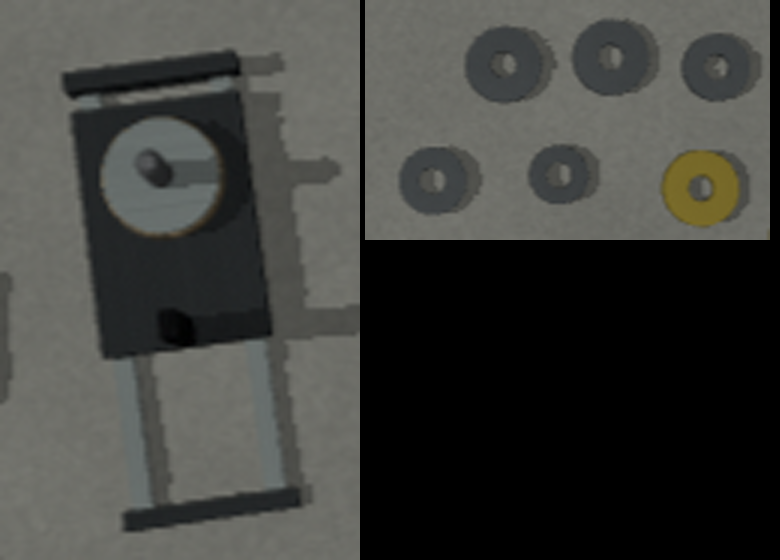

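The crop shows the sled with its post at about (241,166) and its handle at (244,207), yawed about 9°. Cast shadows bias the ring outlines, so I'll refine the centres from depth. Sizes: top row big, big, mid; bottom row mid, small.

```bash
cat >> h.py <<'E'
def yaw_of(s):
    x,y,z,w=s["tcp_rot"]; return np.degrees(np.arctan2(2*(x*y+z*w),1-2*(y*y+z*z)))
def plan(*targets):
    """targets (x,y,z,yaw deg) -> increments from the present pose / each from previous"""
    s=arm.read_state(); P=np.array(s["position"]); a=yaw_of(s)
    for t in targets:
        d=np.array(t[:3])-P; r=np.radians(a)
        tx=d[0]*np.cos(r)+d[1]*np.sin(r); ty=d[0]*np.sin(r)-d[1]*np.cos(r)
        turn=a-t[3]; turn=(turn+90)%180-90
        print("tx %.2f ty %.2f tz %.2f turn %.1f"%(100*tx,100*ty,-100*d[2],turn))
        P=np.array(t[:3]); a=a-turn
def st():
    s=arm.read_state(); print("t %.1f"%s["time"],np.round(s["position"],4),"yaw %.1f"%yaw_of(s),"w %.4f"%s["gripper_width"],"F",np.round(s["contact_force"],2),"gf %.1f"%s["gripper_force"], "q7 %.2f"%s["joint_positions"][6]); return s
def depthrings(p,cents,r0=0.045,lo=.008,hi=.02):
    W=cloud(p)
    for x,y in cents:
        for _ in range(4):
            d=np.hypot(W[...,0]-x,W[...,1]-y)
            q=W[(d<r0)&(W[...,2]>lo)&(W[...,2]<hi)]
            (cx,cy),R=cv2.minEnclosingCircle(q[:,:2].astype(np.float32)*1000)
            x,y=q[:,0].mean(),q[:,1].mean()
        print("mean %.4f %.4f"%(x,y),"circle %.1f %.1f R %.1f"%(cx,cy,R),"z %.4f"%np.median(q[:,2]),len(q),"bbox",((q[:,:2].max(0)+q[:,:2].min(0))/2).round(4),"eqD %.1f"%(1000*2*np.sqrt((len(q)*(1.227/450.5)**2)/np.pi+.012**2)))
E
python3 - <<'E'
from h import *
p=read_camera("top")
R=[(r[0],r[1]) for r in rings(p)]; depthrings(p,R)
W=cloud(p); z=W[...,2]
for nm,c,lo,hi in(("handle",(.511,.207),.088,.11),("post",(.62,.222),.09,.11),("plate",(.617,.222),.034,.046),("traysides",(.687,-.1),.0055,.012)):
    d=np.hypot(W[...,0]-c[0],W[...,1]-c[1]); q=W[(d<(.05 if nm!="traysides" else .16))&(z>lo)&(z<hi)]
    print(nm,len(q),q.mean(0).round(4) if len(q) else '',cv2.minAreaRect(q[:,:2].astype(np.float32)*1000) if len(q)>4 else '')
s=st()
plan((.45,-.25,.25,9.3),(.511,.207,.2,9.3),(.511,.207,.068,9.3))
E
```

```text
mean 0.4369 -0.0289 circle 436.8 -29.1 R 30.8 z 0.0128 333 bbox [ 0.4365 -0.0292] eqD 61.0
mean 0.4457 -0.1435 circle 446.2 -143.4 R 26.7 z 0.0128 233 bbox [ 0.4455 -0.1428] eqD 52.7
mean 0.5493 -0.2865 circle 549.6 -286.8 R 31.0 z 0.0131 324 bbox [ 0.5501 -0.2866] eqD 60.3
mean 0.5453 -0.0905 circle 544.8 -90.7 R 34.8 z 0.0129 431 bbox [ 0.5452 -0.0908] eqD 68.2
mean 0.5544 -0.1883 circle 555.1 -188.6 R 35.1 z 0.0128 429 bbox [ 0.5554 -0.1885] eqD 68.0
handle 45 [0.5169 0.2066 0.096 ] ((516.8700561523438, 206.48773193359375), (18.300539016723633, 14.068415641784668), 4.376683235168457)
post 32 [0.6192 0.225  0.0954] ((620.3175659179688, 224.4649658203125), (16.02025032043457, 13.156486511230469), 4.244638442993164)
plate 628 [0.6185 0.2244 0.0398] ((619.3207397460938, 224.9766845703125), (77.69574737548828, 79.47525024414062), 48.681060791015625)
traysides 1194 [ 0.6648 -0.1057  0.0076] ((685.7479858398438, -97.39598083496094), (291.89642333984375, 312.71966552734375), 79.43850708007812)
t 1.4 [ 0.149  -0.607   0.2313] yaw 13.8 w 0.0855 F [ 0.13  0.15 -0.21] gf 0.0 q7 -0.08
tx 37.75 ty -27.49 tz -1.87 turn 4.5
tx 13.41 ty -44.11 tz 5.00 turn 0.0
tx 0.00 ty 0.00 tz 13.20 turn 0.0
```

>>> carry_out:
  increments:
    - {"tx": 5, "ty": -3.5, "tz": -0.3, "turn": 1, "grip": -0.2}
    - {"tx": 9.5, "ty": -7, "tz": -0.6, "turn": 2, "grip": -0.2}
    - {"tx": 14, "ty": -10.5, "tz": -1, "turn": 3, "grip": -0.2}
    - {"tx": 19, "ty": -14, "tz": -1.5, "turn": 3.8, "grip": -0.2}
    - {"tx": 24, "ty": -17.5, "tz": -1.9, "turn": 3.8, "grip": -0.2}
    - {"tx": 29, "ty": -21, "tz": -1.9, "turn": 3.8, "grip": -0.2}
    - {"tx": 33.5, "ty": -24.5, "tz": -1.9, "turn": 3.8, "grip": -0.2}
    - {"tx": 37.75, "ty": -27.5, "tz": -1.9, "turn": 3.8, "grip": -0.2}

```text
time: 2.25
position: [0.4074, -0.2999, 0.2502]
tcp_rot: [0.996, 0.087, 0.0, 0.0]
contact_force: [0.0, -1.0, 0.3]
gripper_width: 0.051
gripper_force: 0.0
```

>>> carry_out:
  increments:
    - {"tx": 1, "ty": -4, "tz": 0, "turn": 0, "grip": -0.2}
    - {"tx": 3, "ty": -9, "tz": 0, "turn": 0, "grip": -0.2}
    - {"tx": 4.5, "ty": -14, "tz": 0, "turn": 0, "grip": -0.2}
    - {"tx": 6, "ty": -19, "tz": 0.5, "turn": 0, "grip": -0.2}
    - {"tx": 8, "ty": -24, "tz": 1.5, "turn": 0, "grip": -0.2}
    - {"tx": 10, "ty": -29, "tz": 2.5, "turn": 0, "grip": -0.2}
    - {"tx": 11.5, "ty": -33.5, "tz": 3.5, "turn": 0, "grip": -0.2}
    - {"tx": 13, "ty": -38, "tz": 4.5, "turn": 0, "grip": -0.2}

```text
time: 3.05
position: [0.4665, 0.0828, 0.2078]
tcp_rot: [0.996, 0.087, 0.001, 0.0]
contact_force: [1.1, -0.6, 0.0]
gripper_width: 0.0512
gripper_force: 0.0
```

```bash
python3 -c "
from h import *
st(); plan((.517,.2066,.15,10),(.517,.2066,.068,10))"
```

```text
t 3.0 [0.4665 0.0828 0.2078] yaw 10.0 w 0.0512 F [ 1.15 -0.6   0.01] gf 0.0 q7 -1.80
tx 7.12 ty -11.32 tz 5.78 turn -0.0
tx 0.00 ty 0.00 tz 8.20 turn 0.0
```

>>> carry_out:
  increments:
    - {"tz": 0, "grip": -0.2}
    - {"tz": 0, "grip": -0.2}
    - {"tz": 0, "grip": -0.2}
    - {"tz": 0, "grip": -0.2}
    - {"tz": 0, "grip": -0.2}
    - {"tz": 0, "grip": -0.2}
    - {"tz": 0, "grip": -0.2}
    - {"tz": 0, "grip": -0.2}

```text
invalid input
```

```bash
python3 -c "
from h import *
st(); plan((.517,.2066,.068,10))"
```

```text
t 3.0 [0.4665 0.0828 0.2078] yaw 10.0 w 0.0512 F [ 1.15 -0.6   0.01] gf 0.0 q7 -1.80
tx 7.12 ty -11.32 tz 13.98 turn -0.0
```

>>> carry_out:
  increments:
    - {"tx": 0, "ty": 0, "tz": 0, "turn": 0, "grip": -0.2}
    - {"tx": 0, "ty": 0, "tz": 0, "turn": 0, "grip": -0.2}
    - {"tx": 0, "ty": 0, "tz": 0, "turn": 0, "grip": -0.2}
    - {"tx": 0, "ty": 0, "tz": 0, "turn": 0, "grip": -0.2}
    - {"tx": 0, "ty": 0, "tz": 0, "turn": 0, "grip": -0.2}
    - {"tx": 0, "ty": 0, "tz": 0, "turn": 0, "grip": -0.2}
    - {"tx": 0, "ty": 0, "tz": 0, "turn": 0, "grip": -0.2}
    - {"tx": 0, "ty": 0, "tz": 0, "turn": 0, "grip": -0.2}

```text
time: 3.85
position: [0.4662, 0.0807, 0.2078]
tcp_rot: [0.996, 0.087, 0.0, 0.0]
contact_force: [0.1, -0.1, -0.9]
gripper_width: 0.0513
gripper_force: 0.0
```

```bash
python3 -c "
from h import *
st(); plan((.517,.2066,.15,10),(.517,.2066,.068,10))"
```

```text
t 3.9 [0.4662 0.0807 0.2078] yaw 10.0 w 0.0513 F [ 0.11 -0.11 -0.95] gf 0.0 q7 -1.80
tx 7.18 ty -11.53 tz 5.78 turn -0.0
tx 0.00 ty 0.00 tz 8.20 turn 0.0
```

>>> carry_out:
  increments:
    - {"tx": 2, "ty": -3, "tz": 1, "turn": 0, "grip": -0.2}
    - {"tx": 4, "ty": -6, "tz": 3, "turn": 0, "grip": -0.2}
    - {"tx": 6, "ty": -9, "tz": 4.5, "turn": 0, "grip": -0.2}
    - {"tx": 7.2, "ty": -11.5, "tz": 5.8, "turn": 0, "grip": -0.2}
    - {"tx": 7.2, "ty": -11.5, "tz": 9, "turn": 0, "grip": -0.2}
    - {"tx": 7.2, "ty": -11.5, "tz": 12, "turn": 0, "grip": -0.2}
    - {"tx": 7.2, "ty": -11.5, "tz": 14, "turn": 0, "grip": -0.2}
    - {"tx": 7.2, "ty": -11.5, "tz": 14, "turn": 0, "grip": -0.2}

```text
time: 4.65
position: [0.5153, 0.2059, 0.0649]
tcp_rot: [0.996, 0.087, -0.003, 0.001]
contact_force: [0.5, 1.1, 0.4]
gripper_width: 0.0517
gripper_force: 0.0
```

>>> carry_out:
  increments:
    - {"tx": 0, "ty": 0, "tz": 0, "turn": 0, "grip": 1}
    - {"tx": 0, "ty": 0, "tz": 0, "turn": 0, "grip": 1}
    - {"tx": 0, "ty": 0, "tz": 0, "turn": 0, "grip": 1}
    - {"tx": 0, "ty": 0, "tz": 0, "turn": 0, "grip": 1}
    - {"tx": 0, "ty": 0, "tz": 0, "turn": 0, "grip": 1}
    - {"tx": 0, "ty": 0, "tz": 0, "turn": 0, "grip": 1}
    - {"tx": 0, "ty": 0, "tz": 0, "turn": 0, "grip": 1}
    - {"tx": 0, "ty": 0, "tz": 0, "turn": 0, "grip": 1}
  grip_force: 50

```text
time: 5.45
position: [0.5181, 0.207, 0.0693]
tcp_rot: [0.996, 0.087, 0.001, -0.0]
contact_force: [-0.2, -0.2, 6.8]
gripper_width: 0.0133
gripper_force: 50.1
```

```bash
python3 -c "
from h import *
st()"
```

```text
t 5.5 [0.5181 0.207  0.0693] yaw 10.0 w 0.0133 F [-0.17 -0.17  6.8 ] gf 50.1 q7 -2.17
```

>>> carry_out:
  increments:
    - {"tx": -1, "ty": 0, "tz": 0, "turn": 0, "grip": 1}
    - {"tx": -2.3, "ty": 0, "tz": 0, "turn": 0, "grip": 1}
    - {"tx": -3.6, "ty": 0, "tz": 0, "turn": 0, "grip": 1}
    - {"tx": -4.9, "ty": 0, "tz": 0, "turn": 0, "grip": 1}
    - {"tx": -6.2, "ty": 0, "tz": 0, "turn": 0, "grip": 1}
    - {"tx": -7.5, "ty": 0, "tz": 0, "turn": 0, "grip": 1}
    - {"tx": -8.5, "ty": 0, "tz": 0, "turn": 0, "grip": 1}
    - {"tx": -9.3, "ty": 0, "tz": 0, "turn": 0, "grip": 1}

```text
time: 6.25
position: [0.4309, 0.1918, 0.0694]
tcp_rot: [0.996, 0.087, 0.006, -0.002]
contact_force: [36.9, 4.7, -39.8]
gripper_width: 0.0128
gripper_force: 49.4
```

>>> carry_out:
  increments:
    - {"tx": -0.3, "ty": 0, "tz": 0, "turn": 0, "grip": 1}
    - {"tx": -0.6, "ty": 0, "tz": 0, "turn": 0, "grip": 1}
    - {"tx": -0.8, "ty": 0, "tz": 0, "turn": 0, "grip": 1}
    - {"tx": -1.0, "ty": 0, "tz": 0, "turn": 0, "grip": 1}
    - {"tx": -1.1, "ty": 0, "tz": 0, "turn": 0, "grip": 1}
    - {"tx": -1.2, "ty": 0, "tz": 0, "turn": 0, "grip": 1}
    - {"tx": -1.2, "ty": 0, "tz": 0, "turn": 0, "grip": 1}
    - {"tx": -1.2, "ty": 0, "tz": 0, "turn": 0, "grip": 1}

```text
time: 7.05
position: [0.4282, 0.1914, 0.0706]
tcp_rot: [0.996, 0.085, 0.012, -0.005]
contact_force: [46.5, 5.2, -34.0]
gripper_width: 0.0127
gripper_force: 50.1
```

```bash
python3 -c "
from h import *
st()"
```

```text
t 7.0 [0.4282 0.1914 0.0706] yaw 9.8 w 0.0127 F [ 46.53   5.18 -34.04] gf 50.1 q7 -2.23
```

>>> carry_out:
  increments:
    - {"tx": 0.5, "ty": 0, "tz": 0, "turn": 0, "grip": 1}
    - {"tx": 1, "ty": 0, "tz": 0, "turn": 0, "grip": 1}
    - {"tx": 1, "ty": 0, "tz": 0, "turn": 0, "grip": -0.2}
    - {"tx": 1, "ty": 0, "tz": 0, "turn": 0, "grip": -0.2}
    - {"tx": 1, "ty": 0, "tz": 0, "turn": 0, "grip": -0.2}
    - {"tx": 1, "ty": 0, "tz": -4, "turn": 0, "grip": -0.2}
    - {"tx": 1, "ty": 0, "tz": -8, "turn": 0, "grip": -0.2}
    - {"tx": 1, "ty": 0, "tz": -12, "turn": 0, "grip": -0.2}

```text
time: 7.85
position: [0.4226, 0.1902, 0.1888]
tcp_rot: [0.996, 0.088, -0.001, 0.0]
contact_force: [1.3, 0.2, 0.1]
gripper_width: 0.0516
gripper_force: 0.0
```

>>> carry_out:
  increments:
    - {"tx": 0, "ty": 4, "tz": 0, "turn": 0, "grip": -0.9}
    - {"tx": 0, "ty": 8, "tz": 0, "turn": 0, "grip": -0.9}
    - {"tx": 0, "ty": 12, "tz": 0, "turn": 0, "grip": -0.9}
    - {"tx": 0, "ty": 16, "tz": 0, "turn": 0, "grip": -0.9}
    - {"tx": 0, "ty": 20, "tz": 0, "turn": 0, "grip": -0.9}
    - {"tx": 0, "ty": 24, "tz": 0, "turn": 0, "grip": -0.9}
    - {"tx": 0, "ty": 27, "tz": 0, "turn": 0, "grip": -0.9}
    - {"tx": 0, "ty": 27, "tz": 0, "turn": 0, "grip": -0.9}

```text
time: 8.65
position: [0.4702, -0.0801, 0.1873]
tcp_rot: [0.996, 0.084, -0.0, 0.001]
contact_force: [-0.2, 0.4, -0.8]
gripper_width: 0.0814
gripper_force: 0.0
```

```bash
cat >> h.py <<'E'
def press(p):
    W=cloud(p); z=W[...,2]
    for nm,lo,hi,c,r in(("handle",.088,.11,(.427,.19),.025),("post",.09,.11,(.53,.208),.025),("plate",.034,.046,(.53,.208),.05)):
        d=np.hypot(W[...,0]-c[0],W[...,1]-c[1]); q=W[(d<r)&(z>lo)&(z<hi)]
        print(nm,len(q),q.mean(0).round(4) if len(q) else '',np.round(cv2.minAreaRect(q[:,:2].astype(np.float32)*1000)[0],1) if len(q)>4 else '')
E
python3 -c "
from h import *
st()
p=read_camera('top'); save(p,'t2'); press(p)
depthrings(p,[(.437,-.029),(.4457,-.1435),(.5493,-.2865),(.5453,-.0905),(.5544,-.1883)])
r=models.regions_of(p,'tray')[0]; m=r['pixels'].astype(np.uint8)
m=cv2.morphologyEx(m,cv2.MORPH_OPEN,np.ones((5,5)))
c=max(cv2.findContours(m,0,2)[0],key=cv2.contourArea); R=cv2.minAreaRect(c); print(R,[unproj(p,u,v,.008)[:2].round(4).tolist() for u,v in cv2.boxPoints(R)])
"
```

```text
t 8.7 [ 0.4702 -0.0801  0.1873] yaw 9.6 w 0.0814 F [-0.22  0.38 -0.77] gf 0.0 q7 -1.45
handle 44 [0.4294 0.1909 0.0962] [429.4 190.7]
post 34 [0.5326 0.2101 0.095 ] [533.9 209.9]
plate 645 [0.5327 0.2094 0.0398] [533.4 210.1]
mean 0.4318 -0.0273 circle 436.6 -28.9 R 30.8 z 0.0128 264 bbox [ 0.4349 -0.0292] eqD 55.4h.py:59: RuntimeWarning: Mean of empty slice.
  x,y=q[:,0].mean(),q[:,1].mean()
  ret = ret.dtype.type(ret / rcount)
  return _methods._mean(a, axis=axis, dtype=dtype,
Traceback (most recent call last):
  File "h.py", line 60, in depthrings
    print("mean %.4f %.4f"%(x,y),"circle %.1f %.1f R %.1f"%(cx,cy,R),"z %.4f"%np.median(q[:,2]),len(q),"bbox",((q[:,:2].max(0)+q[:,:2].min(0))/2).round(4),"eqD %.1f"%(1000*2*np.sqrt((len(q)*(1.227/450.5)**2)/np.pi+.012**2)))
                                                                                                                ~~~~~~~~~~~^^^
ValueError: zero-size array to reduction operation maximum which has no identity
```

View pics/t2.png

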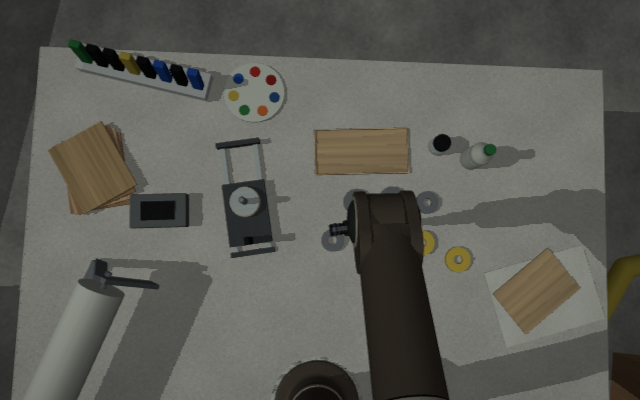

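The sled now sits against the front bar: the post moved 88 mm, and the pull ended hard against the stop. Post is at (.533,.210).

>>> carry_out:
  increments:
    - {"tx": 1, "ty": 0.3, "tz": 1, "turn": -8, "grip": -0.9}
    - {"tx": 2, "ty": 0.6, "tz": 2, "turn": -16, "grip": -0.9}
    - {"tx": 3, "ty": 1, "tz": 3, "turn": -24, "grip": -0.9}
    - {"tx": 4, "ty": 1.3, "tz": 4, "turn": -32, "grip": -0.9}
    - {"tx": 5, "ty": 1.6, "tz": 5, "turn": -40, "grip": -0.9}
    - {"tx": 6, "ty": 2, "tz": 6, "turn": -48, "grip": -0.9}
    - {"tx": 7, "ty": 2.3, "tz": 7, "turn": -56, "grip": -0.9}
    - {"tx": 7.2, "ty": 2.3, "tz": 8, "turn": -64, "grip": -0.9}

```text
time: 9.5
position: [0.5461, -0.0841, 0.1073]
tcp_rot: [0.796, 0.605, 0.0, -0.0]
contact_force: [-0.2, 0.0, 1.1]
gripper_width: 0.0808
gripper_force: 0.0
```

>>> carry_out:
  increments:
    - {"tx": 0, "ty": 0, "tz": 0.5, "turn": -8, "grip": -0.9}
    - {"tx": 0, "ty": 0, "tz": 1, "turn": -16, "grip": -0.9}
    - {"tx": 0, "ty": 0, "tz": 2, "turn": -20, "grip": -0.9}
    - {"tx": 0, "ty": 0, "tz": 3, "turn": -20, "grip": -0.9}
    - {"tx": 0, "ty": 0, "tz": 3, "turn": -20, "grip": -0.9}
    - {"tx": 0, "ty": 0, "tz": 3, "turn": -20, "grip": -0.9}
    - {"tx": 0, "ty": 0, "tz": 3, "turn": -20, "grip": -0.9}
    - {"tx": 0, "ty": 0, "tz": 3, "turn": -20, "grip": -0.9}

```text
time: 10.3
position: [0.5457, -0.0857, 0.0783]
tcp_rot: [0.682, 0.731, 0.0, 0.0]
contact_force: [0.8, -0.0, -0.1]
gripper_width: 0.0811
gripper_force: 0.0
```

```bash
python3 -c "
from h import *
s=st(); print(np.round(s['joint_positions'],2)); plan((.545,-.0907,.04,93.4),(.545,-.0907,0,93.4))"
```

```text
t 10.3 [ 0.5457 -0.0857  0.0783] yaw 94.0 w 0.0811 F [ 0.78 -0.05 -0.14] gf 0.0 q7 -0.25
[ 0.56  0.56 -0.65  1.89  0.44  0.84 -0.25]
tx -0.49 ty -0.10 tz 3.83 turn 0.6
tx 0.00 ty 0.00 tz 4.00 turn 0.0
```

>>> carry_out:
  increments:
    - {"tx": -0.5, "ty": -0.1, "tz": 2, "turn": 0.6, "grip": -0.9}
    - {"tx": -0.5, "ty": -0.1, "tz": 4, "turn": 0.6, "grip": -0.9}
    - {"tx": -0.5, "ty": -0.1, "tz": 6, "turn": 0.6, "grip": -0.9}
    - {"tx": -0.5, "ty": -0.1, "tz": 7.2, "turn": 0.6, "grip": -0.9}
    - {"tx": -0.5, "ty": -0.1, "tz": 7.8, "turn": 0.6, "grip": -0.9}
    - {"tx": -0.5, "ty": -0.1, "tz": 8, "turn": 0.6, "grip": -0.9}
    - {"tx": -0.5, "ty": -0.1, "tz": 8.1, "turn": 0.6, "grip": -0.9}
    - {"tx": -0.5, "ty": -0.1, "tz": 8.1, "turn": 0.6, "grip": -0.9}

```text
time: 11.1
position: [0.5452, -0.0909, -0.0027]
tcp_rot: [0.686, 0.728, 0.0, 0.0]
contact_force: [0.7, 0.3, -0.4]
gripper_width: 0.0816
gripper_force: 0.0
```

>>> carry_out:
  increments:
    - {"tx": 0, "ty": 0, "tz": 0, "turn": 0, "grip": -0.8}
    - {"tx": 0, "ty": 0, "tz": 0, "turn": 0, "grip": -0.7}
    - {"tx": 0, "ty": 0, "tz": 0, "turn": 0, "grip": -0.5}
    - {"tx": 0, "ty": 0, "tz": 0, "turn": 0, "grip": 0}
    - {"tx": 0, "ty": 0, "tz": 0, "turn": 0, "grip": 0}
    - {"tx": 0, "ty": 0, "tz": 0, "turn": 0, "grip": 0}
    - {"tx": 0, "ty": 0, "tz": 0, "turn": 0, "grip": 0}
    - {"tx": 0, "ty": 0, "tz": 0, "turn": 0, "grip": 0}
  grip_force: 40

```text
time: 11.9
position: [0.5451, -0.091, -0.0023]
tcp_rot: [0.686, 0.728, 0.0, 0.001]
contact_force: [-2.8, 0.0, 7.8]
gripper_width: 0.0681
gripper_force: 42.8
```

```bash
python3 -c "
from h import *
for i in range(3): s=st(); 
"
```

```text
t 11.9 [ 0.5451 -0.091  -0.0023] yaw 93.4 w 0.0681 F [-2.8   0.03  7.82] gf 42.8 q7 -0.34
t 11.9 [ 0.5451 -0.091  -0.0023] yaw 93.4 w 0.0681 F [-2.8   0.03  7.82] gf 42.8 q7 -0.34
t 11.9 [ 0.5451 -0.091  -0.0023] yaw 93.4 w 0.0681 F [-2.8   0.03  7.82] gf 42.8 q7 -0.34
```

>>> carry_out:
  increments:
    - {"tx": 0, "ty": 0, "tz": -1, "turn": 0, "grip": 0}
    - {"tx": 0, "ty": 0, "tz": -3, "turn": 0, "grip": 0}
    - {"tx": 0, "ty": 0, "tz": -6, "turn": 0, "grip": 0}
    - {"tx": 0, "ty": 0, "tz": -9, "turn": 0, "grip": 0}
    - {"tx": 0, "ty": 0, "tz": -11, "turn": 0, "grip": 0}
    - {"tx": 0, "ty": 0, "tz": -12, "turn": 0, "grip": 0}
    - {"tx": 0, "ty": 0, "tz": -12, "turn": 0, "grip": 0}
    - {"tx": 0, "ty": 0, "tz": -12, "turn": 0, "grip": 0}

```text
time: 12.7
position: [0.5442, -0.0911, 0.1161]
tcp_rot: [0.686, 0.728, -0.0, -0.0]
contact_force: [0.3, 0.8, -1.0]
gripper_width: 0.0674
gripper_force: 45.2
```

```bash
cat >> h.py <<'E'
def weigh():
    f=[];
    for i in range(6):
        p=read_camera("top"); f.append(arm.read_state()["contact_force"][2])
    print("Fz",np.round(f,2),np.mean(f).round(2)); return p
E
python3 -c "
from h import *
weigh(); st(); plan((.533,.2098,.12,93.4),(.5333,.2098,.04,93.4))
"
```

```text
Fz [-0.58  0.13 -0.13 -0.39 -0.45 -0.41] -0.3
t 13.0 [ 0.5443 -0.0907  0.116 ] yaw 93.4 w 0.0674 F [-1.48 -0.93 -0.41] gf 45.2 q7 -0.21
tx 30.07 ty 0.66 tz -0.40 turn 0.0
tx -0.00 ty 0.03 tz 8.00 turn 0.0
```

>>> carry_out:
  increments:
    - {"tx": 1.3, "ty": 3, "tz": 0, "turn": 0, "grip": 0}
    - {"tx": 2.6, "ty": 6, "tz": 0, "turn": 0, "grip": 0}
    - {"tx": 4, "ty": 9, "tz": 0, "turn": 0, "grip": 0}
    - {"tx": 5.2, "ty": 12, "tz": 0, "turn": 0, "grip": 0}
    - {"tx": 6.3, "ty": 14.1, "tz": 0, "turn": 0, "grip": 0}
    - {"tx": 6.3, "ty": 14.1, "tz": 3, "turn": 0, "grip": 0}
    - {"tx": 6.3, "ty": 14.1, "tz": 6, "turn": 0, "grip": 0}
    - {"tx": 6.3, "ty": 14.1, "tz": 7, "turn": 0, "grip": 0}

```text
time: 13.8
position: [0.6795, -0.0197, 0.0428]
tcp_rot: [0.686, 0.728, -0.002, -0.002]
contact_force: [-0.1, -0.6, -0.8]
gripper_width: 0.0683
gripper_force: 32.6
```

```bash
python3 -c "
from h import *
st(); plan((.6817,-.0197,.003,93.4))
"
```

```text
t 13.8 [ 0.6795 -0.0197  0.0428] yaw 93.4 w 0.0683 F [-0.1  -0.6  -0.82] gf 32.6 q7 -0.36
tx -0.02 ty 0.22 tz 3.98 turn 0.0
```

>>> carry_out:
  increments:
    - {"tx": 0, "ty": 0.1, "tz": 2, "turn": 0, "grip": 0}
    - {"tx": 0, "ty": 0.1, "tz": 3.5, "turn": 0, "grip": 0}
    - {"tx": 0, "ty": 0.1, "tz": 4.2, "turn": 0, "grip": 0}
    - {"tx": 0, "ty": 0.1, "tz": 4.2, "turn": 0, "grip": 0}
    - {"tx": 0, "ty": 0.1, "tz": 4.2, "turn": 0, "grip": -0.3}
    - {"tx": 0, "ty": 0.1, "tz": 4.2, "turn": 0, "grip": -0.78}
    - {"tx": 0, "ty": 0.1, "tz": 4.2, "turn": 0, "grip": -0.82}
    - {"tx": 0, "ty": 0.1, "tz": 4.2, "turn": 0, "grip": -0.82}

```text
time: 14.6
position: [0.6831, -0.0197, 0.0054]
tcp_rot: [0.686, 0.728, 0.0, 0.0]
contact_force: [0.4, -0.1, 0.2]
gripper_width: 0.0774
gripper_force: 0.0
```

>>> carry_out:
  increments:
    - {"tx": 0, "ty": 0, "tz": -1, "turn": 0, "grip": -0.82}
    - {"tx": 0, "ty": 0, "tz": -3, "turn": 0, "grip": -0.82}
    - {"tx": 0, "ty": 0, "tz": -6, "turn": 0, "grip": -0.82}
    - {"tx": 0, "ty": 0, "tz": -9, "turn": 0, "grip": -0.82}
    - {"tx": -4, "ty": -3, "tz": -9, "turn": 0, "grip": -0.82}
    - {"tx": -7, "ty": -6, "tz": -9, "turn": 0, "grip": -0.85}
    - {"tx": -10, "ty": -9, "tz": -9, "turn": 0, "grip": -0.9}
    - {"tx": -13, "ty": -11, "tz": -9, "turn": 0, "grip": -0.9}

```text
time: 15.4
position: [0.5788, -0.1573, 0.0957]
tcp_rot: [0.686, 0.728, -0.0, 0.0]
contact_force: [0.5, -0.1, 0.6]
gripper_width: 0.081
gripper_force: 0.0
```

```bash
cat >> h.py <<'E'
def see(cents,p=None,**k):
    p=p or read_camera("top")
    for c in cents:
        try: depthrings(p,[c],**k)
        except Exception as e: print(c,"hidden")
    return p
E
python3 -W ignore -c "
from h import *
st(); plan((.5548,-.1885,-.001,93.4)); see([(.5548,-.1885),(.6817,-.0197)],lo=.0095)
"
```

```text
t 15.4 [ 0.5788 -0.1573  0.0957] yaw 93.4 w 0.0810 F [ 0.54 -0.08  0.62] gf 0.0 q7 -0.13
tx -2.97 ty -2.58 tz 9.67 turn -0.0
mean 0.5511 -0.1664 circle 553.4 -179.1 R 29.2 z 0.0133 82 bbox [ 0.5517 -0.181 ] eqD 36.7
mean 0.6843 -0.0193 circle 685.1 -22.4 R 37.7 z 0.0157 426 bbox [ 0.6853 -0.0194] eqD 67.8
```

>>> carry_out:
  increments:
    - {"tx": -3, "ty": -2.7, "tz": 1, "turn": 0, "grip": -0.9}
    - {"tx": -3, "ty": -2.7, "tz": 3, "turn": 0, "grip": -0.9}
    - {"tx": -3, "ty": -2.7, "tz": 6, "turn": 0, "grip": -0.9}
    - {"tx": -3, "ty": -2.7, "tz": 8, "turn": 0, "grip": -0.9}
    - {"tx": -3, "ty": -2.7, "tz": 9, "turn": 0, "grip": -0.9}
    - {"tx": -3, "ty": -2.7, "tz": 9.7, "turn": 0, "grip": -0.9}
    - {"tx": -3, "ty": -2.7, "tz": 9.7, "turn": 0, "grip": -0.9}
    - {"tx": -3, "ty": -2.7, "tz": 9.7, "turn": 0, "grip": -0.8}

```text
time: 16.25
position: [0.5562, -0.1874, -0.0014]
tcp_rot: [0.686, 0.728, 0.0, 0.001]
contact_force: [-0.4, 0.4, 0.0]
gripper_width: 0.0768
gripper_force: 0.0
```

>>> carry_out:
  increments:
    - {"tx": 0, "ty": 0, "tz": 0, "turn": 0, "grip": -0.75}
    - {"tx": 0, "ty": 0, "tz": 0, "turn": 0, "grip": -0.6}
    - {"tx": 0, "ty": 0, "tz": 0, "turn": 0, "grip": 0}
    - {"tx": 0, "ty": 0, "tz": 0, "turn": 0, "grip": 0}
    - {"tx": 0, "ty": 0, "tz": 0, "turn": 0, "grip": 0}
    - {"tx": 0, "ty": 0, "tz": -1, "turn": 0, "grip": 0}
    - {"tx": 0, "ty": 0, "tz": -3, "turn": 0, "grip": 0}
    - {"tx": 0, "ty": 0, "tz": -5, "turn": 0, "grip": 0}
  grip_force: 60

```text
time: 17.05
position: [0.5552, -0.1873, 0.0485]
tcp_rot: [0.686, 0.728, -0.0, -0.0]
contact_force: [0.8, -1.1, -2.4]
gripper_width: 0.0664
gripper_force: 67.6
```

>>> carry_out:
  increments:
    - {"tx": 0, "ty": 0, "tz": -2, "turn": 0, "grip": 0}
    - {"tx": 0, "ty": 0, "tz": -4, "turn": 0, "grip": 0}
    - {"tx": 0, "ty": 0, "tz": -6, "turn": 0, "grip": 0}
    - {"tx": 0, "ty": 0, "tz": -8, "turn": 0, "grip": 0}
    - {"tx": 0, "ty": 0, "tz": -8, "turn": 0, "grip": 0}
    - {"tx": 0, "ty": 0, "tz": -8, "turn": 0, "grip": 0}
    - {"tx": 0, "ty": 0, "tz": -8, "turn": 0, "grip": 0}
    - {"tx": 0, "ty": 0, "tz": -8, "turn": 0, "grip": 0}

```text
time: 17.85
position: [0.5547, -0.1873, 0.1265]
tcp_rot: [0.686, 0.728, -0.0, -0.001]
contact_force: [-0.1, 0.4, -2.2]
gripper_width: 0.0666
gripper_force: 67.7
```

```bash
python3 -W ignore -c "
from h import *
weigh();st(); plan((.5333,.2098,.13,93.4))
"
```

```text
Fz [-3.   -2.5  -1.92 -2.53 -1.88 -2.36] -2.36
t 18.1 [ 0.5554 -0.1873  0.1275] yaw 93.4 w 0.0670 F [ 0.06  0.44 -2.36] gf 67.7 q7 -0.04
tx 39.77 ty 0.15 tz -0.25 turn 0.0
```

>>> carry_out:
  increments:
    - {"tx": 4, "ty": 0, "tz": 0, "turn": 0, "grip": 0}
    - {"tx": 9, "ty": 0, "tz": 0, "turn": 0, "grip": 0}
    - {"tx": 14, "ty": 0, "tz": 0, "turn": 0, "grip": 0}
    - {"tx": 18, "ty": 0, "tz": 0, "turn": 0, "grip": 0}
    - {"tx": 22, "ty": 0, "tz": 0, "turn": 0, "grip": 0}
    - {"tx": 26, "ty": 0.1, "tz": 0, "turn": 0, "grip": 0}
    - {"tx": 29, "ty": 0.1, "tz": 0, "turn": 0, "grip": 0}
    - {"tx": 32, "ty": 0.1, "tz": 0, "turn": 0, "grip": 0}

```text
time: 18.95
position: [0.5372, 0.1338, 0.1278]
tcp_rot: [0.686, 0.728, 0.0, 0.0]
contact_force: [0.9, 0.8, -2.6]
gripper_width: 0.0664
gripper_force: 67.7
```

>>> carry_out:
  increments:
    - {"tx": 3, "ty": 0, "tz": 0, "turn": 0, "grip": 0}
    - {"tx": 5, "ty": 0, "tz": 0, "turn": 0, "grip": 0}
    - {"tx": 6.5, "ty": 0, "tz": 0, "turn": 0, "grip": 0}
    - {"tx": 7.8, "ty": 0, "tz": 0, "turn": 0, "grip": 0}
    - {"tx": 7.8, "ty": 0, "tz": 0, "turn": 0, "grip": 0}
    - {"tx": 7.8, "ty": 0, "tz": 0, "turn": 0, "grip": 0}
    - {"tx": 7.8, "ty": 0, "tz": 0, "turn": 0, "grip": 0}
    - {"tx": 7.8, "ty": 0, "tz": 0, "turn": 0, "grip": 0}

```text
time: 19.75
position: [0.5332, 0.2086, 0.1276]
tcp_rot: [0.686, 0.727, -0.0, 0.0]
contact_force: [-0.0, 0.5, -2.4]
gripper_width: 0.0667
gripper_force: 67.7
```

```bash
python3 -W ignore -c "
from h import *
st(); plan((.5333,.2107,.1,93.4),(.5333,.2107,.041,93.4))
p=read_camera('side'); W=cloud(p); d=np.hypot(W[...,0]-.533,W[...,1]-.21); q=W[(d<.055)&(W[...,2]>.11)&(W[...,2]<.15)]
c=cv2.resize(p['color'][190:290,230:350],None,fx=5,fy=5,interpolation=cv2.INTER_CUBIC); cv2.imwrite('pics/s3.png',c[:,:,::-1])
"
```

```text
t 19.8 [0.5332 0.2086 0.1276] yaw 93.3 w 0.0667 F [-0.03  0.51 -2.37] gf 67.7 q7 -0.77
tx 0.21 ty 0.02 tz 2.76 turn -0.1
tx 0.00 ty 0.00 tz 5.90 turn 0.0
```

View pics/s3.png

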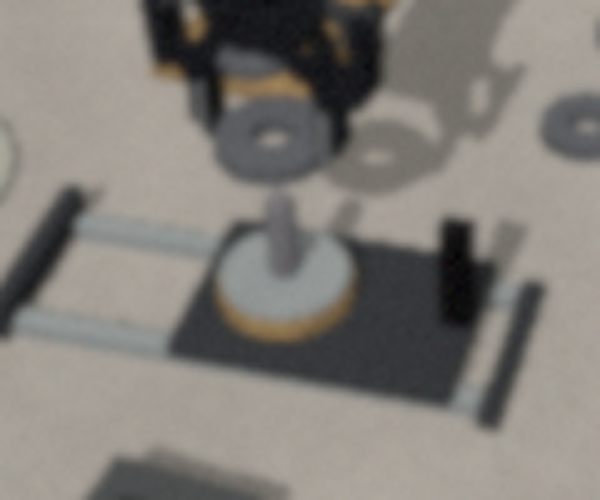

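The side crop shows the ring over the post tip. It also shows a small gap between the sled and the front bar, so I'll check the travel numerically.

```bash
python3 -W ignore -c "
from h import *
p=read_camera('top')
a=np.radians(9.9); u=np.array([np.cos(a),np.sin(a)]); n=np.array([-u[1],u[0]])
o=np.array([.6193,.2247])
for nm in('top0','t2'):
    im=cv2.cvtColor(cv2.imread('pics/'+nm+'.png'),cv2.COLOR_BGR2GRAY).astype(np.float32)
    for off in(-.02,.0,.02):
        s=np.arange(-.24,.12,.002); 
        uv=np.array([proj(p,[*(o+u*t+n*off),.022]) for t in s],np.float32)
        v=cv2.remap(im,uv[:,0].reshape(1,-1),uv[:,1].reshape(1,-1),cv2.INTER_LINEAR)[0]
        print(nm,off); print(' '.join('%d:%d'%(round(t*1000),x) for t,x in zip(s,v) if t<-.15 or t>.03 or -.13<t<-.1))
"
```

```text
top0 -0.02
-240:107 -238:108 -236:106 -234:102 -232:83 -230:40 -228:37 -226:37 -224:36 -222:36 -220:39 -218:59 -216:85 -214:104 -212:106 -210:106 -208:106 -206:106 -204:105 -202:105 -200:105 -198:106 -196:106 -194:108 -192:109 -190:109 -188:106 -186:105 -184:107 -182:110 -180:111 -178:110 -176:108 -174:110 -172:110 -170:111 -168:112 -166:111 -164:110 -162:109 -160:109 -158:109 -156:109 -154:110 -152:110 -130:115 -128:114 -126:114 -124:112 -122:110 -120:109 -118:106 -116:92 -114:34 -112:25 -110:25 -108:25 -106:25 -104:25 -102:24 30:108 32:104 34:94 36:72 38:45 40:35 42:34 44:36 46:37 48:37 50:36 52:39 54:53 56:88 58:108 60:104 62:82 64:46 66:14 68:14 70:27 72:36 74:36 76:36 78:38 80:44 82:65 84:94 86:109 88:109 90:111 92:110 94:110 96:108 98:108 100:108 102:109 104:109 106:110 108:110 110:109 112:109 114:108 116:108 118:109
top0 0.0
-240:105 -238:104 -236:104 -234:101 -232:83 -230:38 -228:37 -226:37 -224:36 -222:36 -220:42 -218:65 -216:94 -214:105 -212:107 -210:107 -208:107 -206:106 -204:106 -202:106 -200:106 -198:106 -196:108 -194:109 -192:109 -190:107 -188:107 -186:108 -184:107 -182
[... 3150 characters left out ...]
:116 -212:119 -210:120 -208:120 -206:116 -204:76 -202:45 -200:41 -198:40 -196:40 -194:40 -192:40 -190:38 -188:38 -186:39 -184:40 -182:40 -180:40 -178:40 -176:39 -174:40 -172:40 -170:40 -168:40 -166:40 -164:41 -162:42 -160:41 -158:41 -156:40 -154:40 -152:40 -130:40 -128:41 -126:45 -124:58 -122:91 -120:109 -118:118 -116:119 -114:119 -112:119 -110:119 -108:116 -106:118 -104:120 -102:120 30:119 32:118 34:118 36:117 38:116 40:115 42:119 44:122 46:121 48:121 50:118 52:115 54:116 56:117 58:117 60:115 62:86 64:46 66:17 68:18 70:32 72:39 74:40 76:40 78:41 80:50 82:71 84:105 86:121 88:122 90:122 92:122 94:121 96:119 98:120 100:120 102:121 104:121 106:119 108:118 110:118 112:118 114:118 116:117 118:118
```

The pull was blocked at 37–46 N, against only 4 N of sliding friction. The rear gap also works out at about 12 mm once parallax is allowed for. So 12 + 88 = 100 mm, which puts the sled at the front stop. Threading the ring.

>>> carry_out:
  increments:
    - {"tx": 0.2, "ty": 0, "tz": 0.5, "turn": 0, "grip": 0}
    - {"tx": 0.2, "ty": 0, "tz": 1.2, "turn": 0, "grip": 0}
    - {"tx": 0.2, "ty": 0, "tz": 2, "turn": 0, "grip": 0}
    - {"tx": 0.2, "ty": 0, "tz": 2.6, "turn": 0, "grip": 0}
    - {"tx": 0.2, "ty": 0, "tz": 3.2, "turn": 0, "grip": 0}
    - {"tx": 0.2, "ty": 0, "tz": 3.8, "turn": 0, "grip": 0}
    - {"tx": 0.2, "ty": 0, "tz": 4.4, "turn": 0, "grip": 0}
    - {"tx": 0.2, "ty": 0, "tz": 4.4, "turn": 0, "grip": 0}

```text
time: 20.65
position: [0.5323, 0.2116, 0.0828]
tcp_rot: [0.686, 0.728, -0.001, -0.0]
contact_force: [0.1, -0.4, -1.7]
gripper_width: 0.0667
gripper_force: 67.6
```

```bash
python3 -W ignore -c "
from h import *
st()
p=read_camera('side'); W=cloud(p); d=np.hypot(W[...,0]-.533,W[...,1]-.21); z=W[...,2]
q=W[(d<.04)&(z>.09)&(z<.1)&(d>.014)]; print(len(q),q.mean(0) if len(q) else 0)
"
```

```text
t 20.6 [0.5323 0.2116 0.0828] yaw 93.4 w 0.0667 F [ 0.1  -0.43 -1.65] gf 67.6 q7 -0.81
256 [0.5357922  0.21718049 0.09635483]
```

>>> carry_out:
  increments:
    - {"tx": 0, "ty": 0, "tz": 0.8, "turn": 0, "grip": 0}
    - {"tx": 0, "ty": 0, "tz": 1.6, "turn": 0, "grip": 0}
    - {"tx": 0, "ty": 0, "tz": 2.4, "turn": 0, "grip": 0}
    - {"tx": 0, "ty": 0, "tz": 3.2, "turn": 0, "grip": 0}
    - {"tx": 0, "ty": 0, "tz": 3.8, "turn": 0, "grip": 0}
    - {"tx": 0, "ty": 0, "tz": 4.1, "turn": 0, "grip": 0}
    - {"tx": 0, "ty": 0, "tz": 4.2, "turn": 0, "grip": 0}
    - {"tx": 0, "ty": 0, "tz": 4.2, "turn": 0, "grip": 0}

```text
time: 21.5
position: [0.5328, 0.212, 0.0417]
tcp_rot: [0.686, 0.728, 0.0, -0.0]
contact_force: [1.2, -0.2, -2.4]
gripper_width: 0.0668
gripper_force: 67.7
```

>>> carry_out:
  increments:
    - {"tx": 0, "ty": 0, "tz": 0, "turn": 0, "grip": -0.8}
    - {"tx": 0, "ty": 0, "tz": 0, "turn": 0, "grip": -0.85}
    - {"tx": 0, "ty": 0, "tz": 0, "turn": 0, "grip": -0.9}
    - {"tx": 0, "ty": 0, "tz": -1, "turn": 0, "grip": -0.9}
    - {"tx": 0, "ty": 0, "tz": -3, "turn": 0, "grip": -0.9}
    - {"tx": 0, "ty": 0, "tz": -6, "turn": 0, "grip": -0.9}
    - {"tx": 0, "ty": 0, "tz": -8, "turn": 0, "grip": -0.9}
    - {"tx": 0, "ty": 0, "tz": -9, "turn": 0, "grip": -0.9}

```text
time: 22.3
position: [0.5337, 0.2126, 0.1345]
tcp_rot: [0.686, 0.728, 0.002, 0.001]
contact_force: [0.2, 0.2, 0.9]
gripper_width: 0.0809
gripper_force: 0.0
```

>>> carry_out:
  increments:
    - {"tx": -3, "ty": -1, "tz": 0, "turn": 0, "grip": -0.8}
    - {"tx": -6, "ty": -2, "tz": 0, "turn": 0, "grip": -0.75}
    - {"tx": -9, "ty": -3, "tz": 0, "turn": 0, "grip": -0.75}
    - {"tx": -12, "ty": -4, "tz": 0, "turn": 0, "grip": -0.75}
    - {"tx": -15, "ty": -5, "tz": 0, "turn": 0, "grip": -0.75}
    - {"tx": -18, "ty": -6, "tz": 0, "turn": 0, "grip": -0.75}
    - {"tx": -20, "ty": -7, "tz": 0, "turn": 0, "grip": -0.75}
    - {"tx": -20, "ty": -7, "tz": 0, "turn": 0, "grip": -0.75}

```text
time: 23.1
position: [0.4733, 0.0046, 0.1314]
tcp_rot: [0.687, 0.726, -0.001, 0.0]
contact_force: [-0.7, 0.9, -0.3]
gripper_width: 0.0742
gripper_force: 0.0
```

```bash
python3 -W ignore -c "
from h import *
st()
print('onpost'); p=see([(.533,.21)],lo=.047,hi=.06); press(p)
print('rest'); see([(.4368,-.029),(.4457,-.1434),(.5494,-.2866)],p)
plan((.4368,-.029,.05,93.4),(.4368,-.029,-.001,93.4))
"
```

```text
t 23.1 [0.4733 0.0046 0.1314] yaw 93.1 w 0.0742 F [-0.71  0.9  -0.34] gf 0.0 q7 -0.38
onpost
mean 0.5338 0.2095 circle 534.0 210.2 R 35.2 z 0.0531 483 bbox [0.5346 0.2104] eqD 71.7
handle 45 [0.4295 0.1908 0.0962] [429.3 190.6]
post 34 [0.5327 0.2091 0.095 ] [532.3 209.6]
plate 168 [0.5249 0.2015 0.0391] [532.2 209.3]
rest
(0.4368, -0.029) hidden
mean 0.4482 -0.1498 circle 446.0 -143.4 R 26.4 z 0.0133 166 bbox [ 0.4455 -0.1462] eqD 46.3
mean 0.5492 -0.2871 circle 549.0 -287.7 R 31.0 z 0.0127 313 bbox [ 0.55   -0.2869] eqD 59.4
tx -3.34 ty -3.93 tz 8.17 turn -0.2
tx 0.00 ty 0.00 tz 5.10 turn 0.0
```

>>> carry_out:
  increments:
    - {"tx": -1.7, "ty": -2, "tz": 0, "turn": 0, "grip": -0.85}
    - {"tx": -3.4, "ty": -3.9, "tz": 1, "turn": 0, "grip": -0.85}
    - {"tx": -3.4, "ty": -3.9, "tz": 4, "turn": 0, "grip": -0.85}
    - {"tx": -3.4, "ty": -3.9, "tz": 7, "turn": 0, "grip": -0.85}
    - {"tx": -3.4, "ty": -3.9, "tz": 10, "turn": 0, "grip": -0.85}
    - {"tx": -3.4, "ty": -3.9, "tz": 12, "turn": 0, "grip": -0.85}
    - {"tx": -3.4, "ty": -3.9, "tz": 13.1, "turn": 0, "grip": -0.85}
    - {"tx": -3.4, "ty": -3.9, "tz": 13.1, "turn": 0, "grip": -0.8}

```text
time: 23.95
position: [0.4374, -0.027, -0.0002]
tcp_rot: [0.685, 0.728, -0.0, -0.001]
contact_force: [0.1, -0.3, 0.3]
gripper_width: 0.077
gripper_force: 0.0
```

>>> carry_out:
  increments:
    - {"tx": 0, "ty": 0, "tz": 0, "turn": 0, "grip": -0.6}
    - {"tx": 0, "ty": 0, "tz": 0, "turn": 0, "grip": -0.4}
    - {"tx": 0, "ty": 0, "tz": 0, "turn": 0, "grip": 0}
    - {"tx": 0, "ty": 0, "tz": 0, "turn": 0, "grip": 0}
    - {"tx": 0, "ty": 0, "tz": 0, "turn": 0, "grip": 0}
    - {"tx": 0, "ty": 0, "tz": -1, "turn": 0, "grip": 0.2}
    - {"tx": 0, "ty": 0, "tz": -3, "turn": 0, "grip": 0.2}
    - {"tx": 0, "ty": 0, "tz": -5, "turn": 0, "grip": 0.2}

```text
time: 24.75
position: [0.438, -0.0281, 0.0523]
tcp_rot: [0.686, 0.728, 0.0, 0.0]
contact_force: [1.0, -0.1, 0.2]
gripper_width: 0.0586
gripper_force: 64.2
```

>>> carry_out:
  increments:
    - {"tx": 0, "ty": 0, "tz": -2, "turn": 0, "grip": 0.2}
    - {"tx": 0, "ty": 0, "tz": -4, "turn": 0, "grip": 0.2}
    - {"tx": 0, "ty": 0, "tz": -6, "turn": 0, "grip": 0.2}
    - {"tx": 0, "ty": 0, "tz": -8, "turn": 0, "grip": 0.2}
    - {"tx": 0, "ty": 0, "tz": -8, "turn": 0, "grip": 0.2}
    - {"tx": 0, "ty": 0, "tz": -8, "turn": 0, "grip": 0.2}
    - {"tx": 0, "ty": 0, "tz": -8, "turn": 0, "grip": 0.2}
    - {"tx": 0, "ty": 0, "tz": -8, "turn": 0, "grip": 0.2}

```text
time: 25.55
position: [0.4373, -0.0281, 0.1301]
tcp_rot: [0.686, 0.728, -0.0, -0.001]
contact_force: [-0.1, 0.0, 0.1]
gripper_width: 0.0585
gripper_force: 64.2
```

```bash
python3 -W ignore -c "
from h import *
weigh();st(); plan((.5333,.2102,.13,93.4)); plan((.6867,-.1028,.1,93.4))
p=read_camera('side'); save(p,'s4')
"
```

```text
Fz [-0.58  0.17 -0.08 -1.19  0.29 -0.13] -0.26
t 25.9 [ 0.4377 -0.028   0.1305] yaw 93.4 w 0.0583 F [-0.66  0.37 -0.13] gf 64.2 q7 -0.28
tx 23.21 ty 10.96 tz 0.05 turn 0.0
tx -8.95 ty 24.41 tz 3.05 turn 0.0
```

>>> carry_out:
  increments:
    - {"tx": -1, "ty": 3, "tz": 0, "turn": 0, "grip": 0.2}
    - {"tx": -2.3, "ty": 6.5, "tz": 0, "turn": 0, "grip": 0.2}
    - {"tx": -3.6, "ty": 10, "tz": 0, "turn": 0, "grip": 0.2}
    - {"tx": -5, "ty": 13.5, "tz": 0, "turn": 0, "grip": 0.2}
    - {"tx": -6.3, "ty": 17, "tz": 0, "turn": 0, "grip": 0.2}
    - {"tx": -7.6, "ty": 20.5, "tz": 1, "turn": 0, "grip": 0.2}
    - {"tx": -9, "ty": 24.4, "tz": 3, "turn": 0, "grip": 0.2}
    - {"tx": -9, "ty": 24.4, "tz": 5, "turn": 0, "grip": 0.2}

```text
time: 26.7
position: [0.6908, -0.1056, 0.0792]
tcp_rot: [0.687, 0.727, 0.001, 0.001]
contact_force: [-0.5, -0.3, -0.4]
gripper_width: 0.0589
gripper_force: 64.3
```

>>> carry_out:
  increments:
    - {"tx": 0, "ty": 0, "tz": 1, "turn": 0, "grip": 0.2}
    - {"tx": 0, "ty": 0, "tz": 3, "turn": 0, "grip": 0.2}
    - {"tx": 0, "ty": 0, "tz": 3, "turn": 0, "grip": 0.2}
    - {"tx": 0, "ty": 0, "tz": 3, "turn": 0, "grip": 0.2}
    - {"tx": 0, "ty": 0, "tz": 3, "turn": 0, "grip": 0.2}
    - {"tx": 0, "ty": 0, "tz": 3, "turn": 0, "grip": 0.2}
    - {"tx": 0, "ty": 0, "tz": 3, "turn": 0, "grip": 0.2}
    - {"tx": 0, "ty": 0, "tz": 3, "turn": 0, "grip": 0.2}

```text
time: 27.5
position: [0.6869, -0.1036, 0.0514]
tcp_rot: [0.686, 0.728, 0.0, 0.0]
contact_force: [0.3, 0.6, 0.3]
gripper_width: 0.0586
gripper_force: 64.3
```

```bash
python3 -W ignore -c "
from h import *
st(); plan((.6870,-.1025,.005,93.4))
"
```

```text
t 27.5 [ 0.6869 -0.1036  0.0514] yaw 93.4 w 0.0586 F [0.32 0.64 0.28] gf 64.3 q7 -0.23
tx 0.11 ty 0.02 tz 4.64 turn -0.0
```

>>> carry_out:
  increments:
    - {"tx": 0, "ty": 0, "tz": 2, "turn": 0, "grip": 0.2}
    - {"tx": 0, "ty": 0, "tz": 3.8, "turn": 0, "grip": 0.2}
    - {"tx": 0, "ty": 0, "tz": 4.7, "turn": 0, "grip": 0.2}
    - {"tx": 0, "ty": 0, "tz": 4.7, "turn": 0, "grip": 0.2}
    - {"tx": 0, "ty": 0, "tz": 4.7, "turn": 0, "grip": 0}
    - {"tx": 0, "ty": 0, "tz": 4.7, "turn": 0, "grip": -0.5}
    - {"tx": 0, "ty": 0, "tz": 4.7, "turn": 0, "grip": -0.7}
    - {"tx": 0, "ty": 0, "tz": 4.7, "turn": 0, "grip": -0.7}

```text
time: 28.3
position: [0.6867, -0.1035, 0.0038]
tcp_rot: [0.686, 0.728, 0.0, 0.0]
contact_force: [0.8, -0.8, 0.1]
gripper_width: 0.0725
gripper_force: 0.0
```

>>> carry_out:
  increments:
    - {"tx": 0, "ty": 0, "tz": -1, "turn": 0, "grip": -0.7}
    - {"tx": 0, "ty": 0, "tz": -4, "turn": 0, "grip": -0.7}
    - {"tx": 0, "ty": 0, "tz": -8, "turn": 0, "grip": -0.7}
    - {"tx": -3, "ty": -3, "tz": -10, "turn": 0, "grip": -0.8}
    - {"tx": -6, "ty": -6, "tz": -10, "turn": 0, "grip": -0.85}
    - {"tx": -9, "ty": -9, "tz": -10, "turn": 0, "grip": -0.85}
    - {"tx": -12, "ty": -12, "tz": -10, "turn": 0, "grip": -0.85}
    - {"tx": -15, "ty": -14.8, "tz": -10, "turn": 0, "grip": -0.85}

```text
time: 29.1
position: [0.5466, -0.2633, 0.1048]
tcp_rot: [0.686, 0.728, -0.0, 0.001]
contact_force: [0.5, -0.9, -0.8]
gripper_width: 0.0791
gripper_force: 0.0
```

```bash
python3 -W ignore -c "
from h import *
st(); p=see([(.687,-.103),(.6843,-.0193)],lo=.0125); see([(.5493,-.287),(.446,-.143)],p)
plan((.5494,-.287,-.001,93.4))
p=read_camera('side'); see([(.5493,-.287),(.446,-.143)],p)
"
```

```text
t 29.1 [ 0.5466 -0.2633  0.1048] yaw 93.4 w 0.0791 F [ 0.53 -0.9  -0.81] gf 0.0 q7 0.06
mean 0.6875 -0.1035 circle 687.8 -103.5 R 30.6 z 0.0160 283 bbox [ 0.6877 -0.1036] eqD 57.0
mean 0.6836 -0.0192 circle 684.7 -18.9 R 34.9 z 0.0162 391 bbox [ 0.6839 -0.0192] eqD 65.3
mean 0.5463 -0.2729 circle 548.6 -282.5 R 30.5 z 0.0125 166 bbox [ 0.5486 -0.2738] eqD 46.3
mean 0.4456 -0.1432 circle 441.8 -144.3 R 30.3 z 0.0128 239 bbox [ 0.4414 -0.1428] eqD 53.2
tx -1.61 ty 0.72 tz 10.49 turn -0.5
mean 0.5489 -0.2832 circle 549.1 -285.2 R 31.4 z 0.0132 108 bbox [ 0.5497 -0.2852] eqD 40.0
mean 0.4463 -0.1403 circle 445.7 -140.8 R 29.5 z 0.0130 106 bbox [ 0.4466 -0.1406] eqD 39.7
```

```bash
python3 -W ignore -c "
from h import *
read_camera('top'); st(); read_camera('top'); st(); plan((.5494,-.287,-.001,93.4))
"
```

```text
t 29.2 [ 0.5457 -0.2659  0.1044] yaw 93.1 w 0.0791 F [ 0.99  0.14 -0.4 ] gf 0.0 q7 0.06
t 29.3 [ 0.5474 -0.2634  0.1047] yaw 93.2 w 0.0789 F [ 0.46  0.96 -1.42] gf 0.0 q7 0.06
tx -2.37 ty 0.06 tz 10.57 turn -0.2
```

>>> carry_out:
  increments:
    - {"tx": -1.2, "ty": 0, "tz": 1, "turn": 0, "grip": -0.85}
    - {"tx": -2.4, "ty": 0, "tz": 3, "turn": 0, "grip": -0.85}
    - {"tx": -2.4, "ty": 0, "tz": 6, "turn": 0, "grip": -0.85}
    - {"tx": -2.4, "ty": 0, "tz": 8, "turn": 0, "grip": -0.85}
    - {"tx": -2.4, "ty": 0, "tz": 9.5, "turn": 0, "grip": -0.85}
    - {"tx": -2.4, "ty": 0, "tz": 10.5, "turn": 0, "grip": -0.85}
    - {"tx": -2.4, "ty": 0, "tz": 10.5, "turn": 0, "grip": -0.85}
    - {"tx": -2.4, "ty": 0, "tz": 10.5, "turn": 0, "grip": -0.8}

```text
time: 30.1
position: [0.55, -0.2858, -0.0008]
tcp_rot: [0.686, 0.728, 0.0, 0.0]
contact_force: [-0.5, 0.3, 0.2]
gripper_width: 0.0767
gripper_force: 0.0
```

>>> carry_out:
  increments:
    - {"tx": 0, "ty": 0, "tz": 0, "turn": 0, "grip": -0.6}
    - {"tx": 0, "ty": 0, "tz": 0, "turn": 0, "grip": -0.4}
    - {"tx": 0, "ty": 0, "tz": 0, "turn": 0, "grip": 0}
    - {"tx": 0, "ty": 0, "tz": 0, "turn": 0, "grip": 0}
    - {"tx": 0, "ty": 0, "tz": 0, "turn": 0, "grip": 0}
    - {"tx": 0, "ty": 0, "tz": -1, "turn": 0, "grip": 0.2}
    - {"tx": 0, "ty": 0, "tz": -3, "turn": 0, "grip": 0.2}
    - {"tx": 0, "ty": 0, "tz": -5, "turn": 0, "grip": 0.2}

```text
time: 30.9
position: [0.549, -0.2859, 0.0497]
tcp_rot: [0.686, 0.728, -0.0, -0.0]
contact_force: [-0.6, 0.7, -2.5]
gripper_width: 0.059
gripper_force: 65.1
```

>>> carry_out:
  increments:
    - {"tx": 0, "ty": 0, "tz": -2, "turn": 0, "grip": 0.2}
    - {"tx": 0, "ty": 0, "tz": -4, "turn": 0, "grip": 0.2}
    - {"tx": 0, "ty": 0, "tz": -6, "turn": 0, "grip": 0.2}
    - {"tx": 0, "ty": 0, "tz": -8, "turn": 0, "grip": 0.2}
    - {"tx": 0, "ty": 0, "tz": -8, "turn": 0, "grip": 0.2}
    - {"tx": 0, "ty": 0, "tz": -8, "turn": 0, "grip": 0.2}
    - {"tx": 0, "ty": 0, "tz": -8, "turn": 0, "grip": 0.2}
    - {"tx": 0, "ty": 0, "tz": -8, "turn": 0, "grip": 0.2}

```text
time: 31.7
position: [0.5486, -0.2858, 0.1275]
tcp_rot: [0.686, 0.728, -0.0, -0.001]
contact_force: [0.1, -0.2, -2.9]
gripper_width: 0.0587
gripper_force: 65.1
```

```bash
python3 -W ignore -c "
from h import *
weigh();st(); plan((.5333,.2102,.13,93.4)); plan((.6917,-.1853,.1,93.4))
"
```

```text
Fz [-2.18 -2.04 -2.25 -2.24 -2.89 -2.67] -2.38
t 32.0 [ 0.5492 -0.2859  0.1284] yaw 93.4 w 0.0587 F [-0.96  0.55 -2.67] gf 65.1 q7 0.12
tx 49.61 ty 1.36 tz -0.16 turn 0.0
tx 9.19 ty 14.82 tz 2.84 turn 0.0
```

>>> carry_out:
  increments:
    - {"tx": 3, "ty": 0, "tz": 0, "turn": 0, "grip": 0.2}
    - {"tx": 7, "ty": 0.2, "tz": 0, "turn": 0, "grip": 0.2}
    - {"tx": 11, "ty": 0.3, "tz": 0, "turn": 0, "grip": 0.2}
    - {"tx": 15, "ty": 0.4, "tz": 0, "turn": 0, "grip": 0.2}
    - {"tx": 19, "ty": 0.5, "tz": 0, "turn": 0, "grip": 0.2}
    - {"tx": 23, "ty": 0.6, "tz": 0, "turn": 0, "grip": 0.2}
    - {"tx": 27, "ty": 0.8, "tz": 0, "turn": 0, "grip": 0.2}
    - {"tx": 30, "ty": 0.8, "tz": 0, "turn": 0, "grip": 0.2}

```text
time: 32.8
position: [0.5394, 0.017, 0.1291]
tcp_rot: [0.685, 0.728, 0.001, 0.0]
contact_force: [0.8, 0.1, -3.0]
gripper_width: 0.0589
gripper_force: 65.1
```

>>> carry_out:
  increments:
    - {"tx": 4, "ty": 0.1, "tz": 0, "turn": 0, "grip": 0.2}
    - {"tx": 8, "ty": 0.2, "tz": 0, "turn": 0, "grip": 0.2}
    - {"tx": 12, "ty": 0.3, "tz": 0, "turn": 0, "grip": 0.2}
    - {"tx": 15, "ty": 0.4, "tz": 0, "turn": 0, "grip": 0.2}
    - {"tx": 18, "ty": 0.5, "tz": 0, "turn": 0, "grip": 0.2}
    - {"tx": 19.6, "ty": 0.5, "tz": 0, "turn": 0, "grip": 0.2}
    - {"tx": 19.6, "ty": 0.5, "tz": 0, "turn": 0, "grip": 0.2}
    - {"tx": 19.6, "ty": 0.5, "tz": 0, "turn": 0, "grip": 0.2}

```text
time: 33.6
position: [0.5328, 0.2097, 0.1286]
tcp_rot: [0.686, 0.728, -0.0, 0.0]
contact_force: [0.6, -0.2, -2.3]
gripper_width: 0.0588
gripper_force: 65.1
```

```bash
python3 -W ignore -c "
from h import *
read_camera('top');read_camera('top');st(); plan((.533,.2105,.054,93.4))
"
```

```text
t 33.7 [0.5331 0.2084 0.1285] yaw 93.3 w 0.0586 F [-0.79 -0.8  -2.25] gf 65.1 q7 -0.78
tx 0.21 ty -0.00 tz 7.45 turn -0.1
```

>>> carry_out:
  increments:
    - {"tx": 0.15, "ty": 0, "tz": 0.5, "turn": 0, "grip": 0.2}
    - {"tx": 0.15, "ty": 0, "tz": 1.2, "turn": 0, "grip": 0.2}
    - {"tx": 0.15, "ty": 0, "tz": 2, "turn": 0, "grip": 0.2}
    - {"tx": 0.15, "ty": 0, "tz": 2.6, "turn": 0, "grip": 0.2}
    - {"tx": 0.15, "ty": 0, "tz": 3.2, "turn": 0, "grip": 0.2}
    - {"tx": 0.15, "ty": 0, "tz": 3.8, "turn": 0, "grip": 0.2}
    - {"tx": 0.15, "ty": 0, "tz": 4.4, "turn": 0, "grip": 0.2}
    - {"tx": 0.15, "ty": 0, "tz": 4.4, "turn": 0, "grip": 0.2}

```text
time: 34.5
position: [0.5323, 0.2111, 0.0837]
tcp_rot: [0.686, 0.728, -0.001, -0.0]
contact_force: [0.4, 0.1, -3.1]
gripper_width: 0.0593
gripper_force: 65.1
```

>>> carry_out:
  increments:
    - {"tx": 0, "ty": 0, "tz": 0.8, "turn": 0, "grip": 0.2}
    - {"tx": 0, "ty": 0, "tz": 1.6, "turn": 0, "grip": 0.2}
    - {"tx": 0, "ty": 0, "tz": 2.2, "turn": 0, "grip": 0.2}
    - {"tx": 0, "ty": 0, "tz": 2.6, "turn": 0, "grip": 0.2}
    - {"tx": 0, "ty": 0, "tz": 2.8, "turn": 0, "grip": 0.2}
    - {"tx": 0, "ty": 0, "tz": 2.9, "turn": 0, "grip": 0.2}
    - {"tx": 0, "ty": 0, "tz": 2.9, "turn": 0, "grip": 0.2}
    - {"tx": 0, "ty": 0, "tz": 2.9, "turn": 0, "grip": 0.2}

```text
time: 35.3
position: [0.5329, 0.2115, 0.056]
tcp_rot: [0.686, 0.728, 0.0, 0.0]
contact_force: [0.0, -0.7, -2.4]
gripper_width: 0.0585
gripper_force: 65.1
```

>>> carry_out:
  increments:
    - {"tx": 0, "ty": 0, "tz": 0, "turn": 0, "grip": -0.6}
    - {"tx": 0, "ty": 0, "tz": 0, "turn": 0, "grip": -0.7}
    - {"tx": 0, "ty": 0, "tz": 0, "turn": 0, "grip": -0.8}
    - {"tx": 0, "ty": 0, "tz": -1, "turn": 0, "grip": -0.8}
    - {"tx": 0, "ty": 0, "tz": -3, "turn": 0, "grip": -0.8}
    - {"tx": 0, "ty": 0, "tz": -6, "turn": 0, "grip": -0.8}
    - {"tx": 0, "ty": 0, "tz": -8, "turn": 0, "grip": -0.8}
    - {"tx": 0, "ty": 0, "tz": -8, "turn": 0, "grip": -0.8}

```text
time: 36.1
position: [0.5344, 0.2126, 0.1395]
tcp_rot: [0.686, 0.728, 0.003, 0.001]
contact_force: [0.1, 0.3, 0.4]
gripper_width: 0.0771
gripper_force: 0.0
```

>>> carry_out:
  increments:
    - {"tx": -3, "ty": -1, "tz": 0, "turn": 0, "grip": -0.8}
    - {"tx": -7, "ty": -2, "tz": 0, "turn": 0, "grip": -0.7}
    - {"tx": -11, "ty": -4, "tz": 0, "turn": 0, "grip": -0.6}
    - {"tx": -15, "ty": -5, "tz": 0, "turn": 0, "grip": -0.6}
    - {"tx": -19, "ty": -6, "tz": 0, "turn": 0, "grip": -0.6}
    - {"tx": -23, "ty": -8, "tz": 0, "turn": 0, "grip": -0.6}
    - {"tx": -26, "ty": -9, "tz": 0, "turn": 0, "grip": -0.6}
    - {"tx": -26, "ty": -9, "tz": 0, "turn": 0, "grip": -0.6}

```text
time: 36.9
position: [0.4565, -0.0584, 0.1352]
tcp_rot: [0.688, 0.725, -0.002, 0.0]
contact_force: [0.2, -0.2, -0.4]
gripper_width: 0.0687
gripper_force: 0.0
```

```bash
python3 -W ignore -c "
from h import *
read_camera('top');read_camera('top');st()
print('onpost'); p=see([(.533,.21)],lo=.06,hi=.073); press(p)
see([(.446,-.1433)],p); see([(.446,-.1433)],read_camera('side'))
plan((.446,-.1433,-.001,93.4))
"
```

```text
t 37.0 [ 0.4581 -0.0541  0.1357] yaw 93.3 w 0.0684 F [-0.46  0.52 -0.25] gf 0.0 q7 -0.24
onpost
mean 0.5344 0.2095 circle 534.2 210.2 R 31.2 z 0.0659 380 bbox [0.5349 0.2101] eqD 64.5
handle 43 [0.4292 0.191  0.0968] [429.3 190.8]
post 36 [0.5326 0.2096 0.0948] [532.5 209.7]
plate 157 [0.525  0.2038 0.0396] [532.9 210.8]
(0.446, -0.1433) hidden
mean 0.4464 -0.1400 circle 446.1 -141.8 R 29.7 z 0.0132 109 bbox [ 0.4468 -0.1401] eqD 40.1
tx -9.00 ty -1.81 tz 13.69 turn 0.1
```

>>> carry_out:
  increments:
    - {"tx": -3, "ty": -1, "tz": 0, "turn": 0, "grip": -0.6}
    - {"tx": -6, "ty": -1.8, "tz": 2, "turn": 0, "grip": -0.6}
    - {"tx": -9, "ty": -1.8, "tz": 4, "turn": 0, "grip": -0.6}
    - {"tx": -9, "ty": -1.8, "tz": 7, "turn": 0, "grip": -0.6}
    - {"tx": -9, "ty": -1.8, "tz": 10, "turn": 0, "grip": -0.6}
    - {"tx": -9, "ty": -1.8, "tz": 12.5, "turn": 0, "grip": -0.6}
    - {"tx": -9, "ty": -1.8, "tz": 13.6, "turn": 0, "grip": -0.6}
    - {"tx": -9, "ty": -1.8, "tz": 13.6, "turn": 0, "grip": -0.6}

```text
time: 37.9
position: [0.4454, -0.1428, -0.0013]
tcp_rot: [0.685, 0.729, -0.0, -0.001]
contact_force: [0.0, 0.2, -0.5]
gripper_width: 0.0683
gripper_force: 0.0
```

>>> carry_out:
  increments:
    - {"tx": 0, "ty": 0, "tz": 0, "turn": 0, "grip": -0.4}
    - {"tx": 0, "ty": 0, "tz": 0, "turn": 0, "grip": -0.2}
    - {"tx": 0, "ty": 0, "tz": 0, "turn": 0, "grip": 0.2}
    - {"tx": 0, "ty": 0, "tz": 0, "turn": 0, "grip": 0.4}
    - {"tx": 0, "ty": 0, "tz": 0, "turn": 0, "grip": 0.4}
    - {"tx": 0, "ty": 0, "tz": -1, "turn": 0, "grip": 0.4}
    - {"tx": 0, "ty": 0, "tz": -3, "turn": 0, "grip": 0.4}
    - {"tx": 0, "ty": 0, "tz": -5, "turn": 0, "grip": 0.4}

```text
time: 38.7
position: [0.4459, -0.1444, 0.0515]
tcp_rot: [0.686, 0.728, 0.0, 0.0]
contact_force: [0.7, -0.1, -0.1]
gripper_width: 0.051
gripper_force: 62.4
```

>>> carry_out:
  increments:
    - {"tx": 0, "ty": 0, "tz": -2, "turn": 0, "grip": 0.4}
    - {"tx": 0, "ty": 0, "tz": -4, "turn": 0, "grip": 0.4}
    - {"tx": 0, "ty": 0, "tz": -6, "turn": 0, "grip": 0.4}
    - {"tx": 0, "ty": 0, "tz": -8, "turn": 0, "grip": 0.4}
    - {"tx": 0, "ty": 0, "tz": -8, "turn": 0, "grip": 0.4}
    - {"tx": 0, "ty": 0, "tz": -8, "turn": 0, "grip": 0.4}
    - {"tx": 0, "ty": 0, "tz": -8, "turn": 0, "grip": 0.4}
    - {"tx": 0, "ty": 0, "tz": -8, "turn": 0, "grip": 0.4}

```text
time: 39.5
position: [0.4452, -0.1443, 0.1292]
tcp_rot: [0.686, 0.728, -0.0, -0.001]
contact_force: [-0.2, 0.1, -0.4]
gripper_width: 0.0511
gripper_force: 62.4
```

```bash
python3 -W ignore -c "
from h import *
weigh();st(); plan((.533,.2105,.13,93.4)); plan((.6917,-.1853,.1,93.4))
"
```

```text
Fz [-0.35  0.12 -1.03 -0.5  -0.84  0.05] -0.42
t 39.8 [ 0.4456 -0.1442  0.1295] yaw 93.4 w 0.0509 F [-0.46 -0.63  0.05] gf 62.4 q7 -0.04
tx 34.89 ty 10.83 tz -0.05 turn 0.0
tx -5.56 ty 24.32 tz 2.95 turn 0.0
```

Light, so it goes in the third tray slot.

>>> carry_out:
  increments:
    - {"tx": -0.7, "ty": 3, "tz": 0, "turn": 0, "grip": 0.4}
    - {"tx": -1.5, "ty": 6.5, "tz": 0, "turn": 0, "grip": 0.4}
    - {"tx": -2.3, "ty": 10, "tz": 0, "turn": 0, "grip": 0.4}
    - {"tx": -3.1, "ty": 13.5, "tz": 0, "turn": 0, "grip": 0.4}
    - {"tx": -3.9, "ty": 17, "tz": 0, "turn": 0, "grip": 0.4}
    - {"tx": -4.7, "ty": 20.5, "tz": 1, "turn": 0, "grip": 0.4}
    - {"tx": -5.6, "ty": 24.2, "tz": 3, "turn": 0, "grip": 0.4}
    - {"tx": -5.6, "ty": 24.2, "tz": 5, "turn": 0, "grip": 0.4}

```text
time: 40.6
position: [0.6945, -0.1861, 0.0783]
tcp_rot: [0.686, 0.728, 0.001, 0.001]
contact_force: [-0.9, 0.3, -0.3]
gripper_width: 0.0508
gripper_force: 62.5
```

>>> carry_out:
  increments:
    - {"tx": 0, "ty": 0, "tz": 1, "turn": 0, "grip": 0.4}
    - {"tx": 0, "ty": 0, "tz": 2.5, "turn": 0, "grip": 0.4}
    - {"tx": 0, "ty": 0, "tz": 2.5, "turn": 0, "grip": 0.4}
    - {"tx": 0, "ty": 0, "tz": 2.5, "turn": 0, "grip": 0.4}
    - {"tx": 0, "ty": 0, "tz": 2.5, "turn": 0, "grip": 0.4}
    - {"tx": 0, "ty": 0, "tz": 2.5, "turn": 0, "grip": 0.4}
    - {"tx": 0, "ty": 0, "tz": 2.5, "turn": 0, "grip": 0.4}
    - {"tx": 0, "ty": 0, "tz": 2.5, "turn": 0, "grip": 0.4}

```text
time: 41.4
position: [0.6908, -0.186, 0.0553]
tcp_rot: [0.686, 0.728, 0.0, 0.0]
contact_force: [-0.1, 0.4, -0.2]
gripper_width: 0.0512
gripper_force: 62.5
```

```bash
python3 -W ignore -c "
from h import *
read_camera('top');st(); plan((.6915,-.1845,.004,93.4))
"
```

```text
t 41.5 [ 0.6907 -0.186   0.0551] yaw 93.4 w 0.0511 F [0.74 0.13 0.47] gf 62.5 q7 -0.10
tx 0.15 ty 0.09 tz 5.11 turn -0.0
```

>>> carry_out:
  increments:
    - {"tx": 0.1, "ty": 0.1, "tz": 2, "turn": 0, "grip": 0.4}
    - {"tx": 0.1, "ty": 0.1, "tz": 4, "turn": 0, "grip": 0.4}
    - {"tx": 0.1, "ty": 0.1, "tz": 5.1, "turn": 0, "grip": 0.4}
    - {"tx": 0.1, "ty": 0.1, "tz": 5.1, "turn": 0, "grip": 0.4}
    - {"tx": 0.1, "ty": 0.1, "tz": 5.1, "turn": 0, "grip": 0}
    - {"tx": 0.1, "ty": 0.1, "tz": 5.1, "turn": 0, "grip": -0.3}
    - {"tx": 0.1, "ty": 0.1, "tz": 5.1, "turn": 0, "grip": -0.5}
    - {"tx": 0.1, "ty": 0.1, "tz": 5.1, "turn": 0, "grip": -0.5}

```text
time: 42.25
position: [0.6915, -0.1849, 0.0036]
tcp_rot: [0.686, 0.728, -0.0, -0.0]
contact_force: [-0.1, 0.4, -0.0]
gripper_width: 0.0641
gripper_force: 0.0
```

>>> carry_out:
  increments:
    - {"tx": 0, "ty": 0, "tz": -1, "turn": 0, "grip": -0.5}
    - {"tx": 0, "ty": 0, "tz": -4, "turn": 0, "grip": -0.5}
    - {"tx": 0, "ty": 0, "tz": -8, "turn": 0, "grip": -0.5}
    - {"tx": 1, "ty": -1, "tz": -12, "turn": 0, "grip": -0.4}
    - {"tx": 3, "ty": -4, "tz": -14, "turn": 8, "grip": -0.2}
    - {"tx": 6, "ty": -7, "tz": -14, "turn": 16, "grip": -0.2}
    - {"tx": 9, "ty": -10, "tz": -14, "turn": 24, "grip": -0.2}
    - {"tx": 12, "ty": -13, "tz": -14, "turn": 32, "grip": -0.2}

```text
time: 43.05
position: [0.5536, -0.0718, 0.145]
tcp_rot: [0.861, 0.508, 0.001, 0.001]
contact_force: [0.7, -0.3, 0.5]
gripper_width: 0.0513
gripper_force: 0.0
```

>>> carry_out:
  increments:
    - {"tx": 0, "ty": 0, "tz": 0, "turn": 8, "grip": -0.2}
    - {"tx": 0, "ty": 0, "tz": 0, "turn": 16, "grip": -0.2}
    - {"tx": 0, "ty": 0, "tz": 0, "turn": 24, "grip": -0.2}
    - {"tx": 0, "ty": 0, "tz": 0, "turn": 32, "grip": -0.2}
    - {"tx": 0, "ty": 0, "tz": 0, "turn": 40, "grip": -0.2}
    - {"tx": 0, "ty": 0, "tz": 0, "turn": 48, "grip": -0.2}
    - {"tx": 0, "ty": 0, "tz": 0, "turn": 51, "grip": -0.2}
    - {"tx": 0, "ty": 0, "tz": 0, "turn": 51, "grip": -0.2}

```text
time: 43.85
position: [0.5549, -0.0725, 0.1447]
tcp_rot: [0.996, 0.091, 0.001, 0.0]
contact_force: [-0.1, -0.5, 0.4]
gripper_width: 0.0508
gripper_force: 0.0
```

```bash
python3 -W ignore -c "
from h import *
st(); p=see([(.687,-.103),(.6843,-.0193),(.691,-.185)],lo=.0125); press(p); see([(.533,.21)],p,lo=.06,hi=.073); save(p,'t5')
plan((.4293,.1908,.18,10),(.4293,.1908,.068,10))
"
```

```text
t 43.9 [ 0.5549 -0.0725  0.1447] yaw 10.4 w 0.0508 F [-0.15 -0.46  0.39] gf 0.0 q7 -1.52
mean 0.7074 -0.1035 circle 701.7 -103.1 R 26.3 z 0.0155 88 bbox [ 0.7077 -0.1031] eqD 37.5
mean 0.6844 -0.0189 circle 684.8 -18.7 R 35.0 z 0.0161 371 bbox [ 0.6838 -0.0193] eqD 63.9
mean 0.7141 -0.1742 circle 728.0 -168.8 R 23.9 z 0.0151 21 bbox [ 0.7282 -0.1763] eqD 27.8
handle 44 [0.4293 0.1909 0.0963] [429.2 190.7]
post 35 [0.5328 0.2095 0.095 ] [533.6 209.8]
plate 154 [0.5259 0.2021 0.0396] [533.9 209.2]
mean 0.5343 0.2096 circle 534.4 209.6 R 31.1 z 0.0658 382 bbox [0.5348 0.2098] eqD 64.7
tx -7.55 ty -28.18 tz -3.55 turn 0.5
tx 0.00 ty 0.00 tz 11.20 turn 0.0
```

View pics/t5.png

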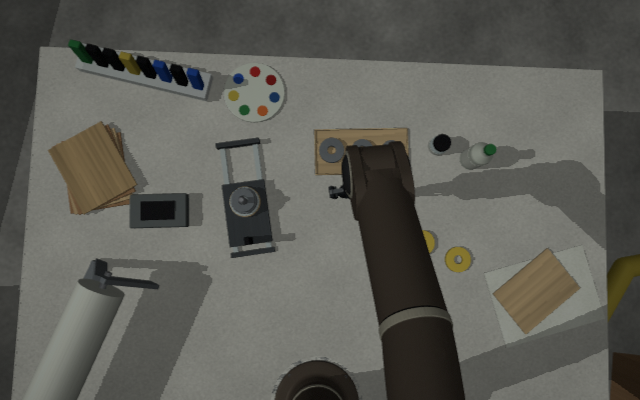

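The rings on the post are stacked and home, top at 66 mm. The arm hides part of the tray at (345–410,150). I'll move to the handle, check the tray from there, and try the front stop once more.

>>> carry_out:
  increments:
    - {"tx": -1, "ty": -3.5, "tz": -1, "turn": 0.4, "grip": -0.2}
    - {"tx": -2, "ty": -7, "tz": -2, "turn": 0.4, "grip": -0.2}
    - {"tx": -3, "ty": -11, "tz": -3.5, "turn": 0.4, "grip": -0.2}
    - {"tx": -4, "ty": -15, "tz": -3.5, "turn": 0.4, "grip": -0.2}
    - {"tx": -5, "ty": -19, "tz": -3.5, "turn": 0.4, "grip": -0.2}
    - {"tx": -6, "ty": -23, "tz": -3.5, "turn": 0.4, "grip": -0.2}
    - {"tx": -7, "ty": -26, "tz": -3.5, "turn": 0.4, "grip": -0.2}
    - {"tx": -7.6, "ty": -28.2, "tz": -3.5, "turn": 0.4, "grip": -0.2}

```text
time: 44.7
position: [0.4277, 0.1931, 0.1794]
tcp_rot: [0.996, 0.089, 0.0, -0.0]
contact_force: [-0.3, 0.0, -0.5]
gripper_width: 0.0515
gripper_force: 0.0
```

```bash
python3 -W ignore -c "
from h import *
read_camera('top'); st(); p=see([(.687,-.103),(.6843,-.0193),(.691,-.185)],lo=.0125)
plan((.4293,.1908,.068,10)); 
print(models.spot_point(p,'small_1_mid')[:6]); save(p,'t6')
"
```

```text
t 44.8 [0.4263 0.1962 0.1796] yaw 10.4 w 0.0515 F [-1.6   4.06  0.7 ] gf 0.0 q7 -2.08
mean 0.6880 -0.1037 circle 687.9 -103.9 R 31.0 z 0.0161 299 bbox [ 0.6881 -0.1035] eqD 58.3
mean 0.6899 -0.0089 circle 690.0 -9.5 R 34.8 z 0.0163 376 bbox [ 0.6887 -0.0082] eqD 64.2
mean 0.6925 -0.1841 circle 692.6 -184.3 R 26.9 z 0.0156 207 bbox [ 0.6923 -0.1842] eqD 50.3
tx 0.12 ty 0.37 tz 11.14 turn 0.4
[]
```

View pics/t6.png

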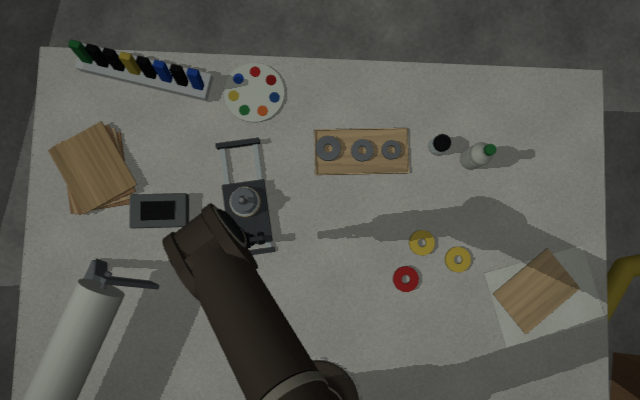

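All three light rings lie flat in the tray at (329,148), (363,151) and (392,149); the bench is clear of grey rings. The big one was knocked about 1 cm but is still flat inside.

>>> carry_out:
  increments:
    - {"tx": 0.1, "ty": 0.2, "tz": 0, "turn": 0.3, "grip": -0.2}
    - {"tx": 0.1, "ty": 0.2, "tz": 2, "turn": 0.3, "grip": -0.2}
    - {"tx": 0.1, "ty": 0.2, "tz": 5, "turn": 0.3, "grip": -0.2}
    - {"tx": 0.1, "ty": 0.2, "tz": 8, "turn": 0.3, "grip": -0.2}
    - {"tx": 0.1, "ty": 0.2, "tz": 10, "turn": 0.3, "grip": -0.2}
    - {"tx": 0.1, "ty": 0.2, "tz": 11.1, "turn": 0.3, "grip": -0.2}
    - {"tx": 0.1, "ty": 0.2, "tz": 11.1, "turn": 0.3, "grip": -0.2}
    - {"tx": 0.1, "ty": 0.2, "tz": 11.1, "turn": 0.3, "grip": -0.2}

```text
time: 45.65
position: [0.431, 0.1888, 0.0683]
tcp_rot: [0.996, 0.084, 0.0, -0.0]
contact_force: [0.5, -0.5, 0.5]
gripper_width: 0.0512
gripper_force: 0.0
```

>>> carry_out:
  increments:
    - {"tx": 0, "ty": 0, "tz": 0, "turn": 0, "grip": 0.3}
    - {"tx": 0, "ty": 0, "tz": 0, "turn": 0, "grip": 0.6}
    - {"tx": 0, "ty": 0, "tz": 0, "turn": 0, "grip": 1}
    - {"tx": 0, "ty": 0, "tz": 0, "turn": 0, "grip": 1}
    - {"tx": 0, "ty": 0, "tz": 0, "turn": 0, "grip": 1}
    - {"tx": 0, "ty": 0, "tz": 0, "turn": 0, "grip": 1}
    - {"tx": 0, "ty": 0, "tz": 0, "turn": 0, "grip": 1}
    - {"tx": 0, "ty": 0, "tz": 0, "turn": 0, "grip": 1}

```text
time: 46.45
position: [0.4307, 0.1915, 0.0689]
tcp_rot: [0.996, 0.086, 0.001, -0.001]
contact_force: [-1.3, 6.6, 3.6]
gripper_width: 0.0131
gripper_force: 59.0
```

>>> carry_out:
  increments:
    - {"tx": -0.1, "ty": 0, "tz": 0, "turn": 0, "grip": 1}
    - {"tx": -0.2, "ty": 0, "tz": 0, "turn": 0, "grip": 1}
    - {"tx": -0.3, "ty": 0, "tz": 0, "turn": 0, "grip": 1}
    - {"tx": -0.4, "ty": 0, "tz": 0, "turn": 0, "grip": 1}
    - {"tx": -0.5, "ty": 0, "tz": 0, "turn": 0, "grip": 1}
    - {"tx": -0.5, "ty": 0, "tz": 0, "turn": 0, "grip": 1}
    - {"tx": -0.5, "ty": 0, "tz": 0, "turn": 0, "grip": 1}
    - {"tx": -0.5, "ty": 0, "tz": 0, "turn": 0, "grip": 1}

```text
time: 47.25
position: [0.4304, 0.1916, 0.069]
tcp_rot: [0.996, 0.085, 0.005, -0.003]
contact_force: [16.2, 10.1, -17.3]
gripper_width: 0.0131
gripper_force: 59.1
```

```bash
python3 -W ignore -c "
from h import *
st(); p=read_camera('top'); press(p)
"
```

```text
t 47.2 [0.4304 0.1916 0.069 ] yaw 9.7 w 0.0131 F [ 16.2   10.07 -17.28] gf 59.1 q7 -2.21
handle 0  
post 35 [0.5321 0.2094 0.0946] [532.4 209.8]
plate 153 [0.5267 0.2006 0.0393] [533.8 208.8]
```

The sled is firmly against the stop: 16 N of pull moved the TCP only 0.3 mm. I'll release to satisfy step 2, then re-grip and push.

>>> carry_out:
  increments:
    - {"tx": 0.5, "ty": 0, "tz": 0, "turn": 0, "grip": 1}
    - {"tx": 0.5, "ty": 0, "tz": 0, "turn": 0, "grip": 0.4}
    - {"tx": 0.5, "ty": 0, "tz": 0, "turn": 0, "grip": 0}
    - {"tx": 0.5, "ty": 0, "tz": 0, "turn": 0, "grip": 0}
    - {"tx": 0.5, "ty": 0, "tz": 0, "turn": 0, "grip": 0}
    - {"tx": 0.5, "ty": 0, "tz": 0, "turn": 0, "grip": 0}
    - {"tx": 0.5, "ty": 0, "tz": 0, "turn": 0, "grip": 0}
    - {"tx": 0.5, "ty": 0, "tz": 0, "turn": 0, "grip": 0}

```text
time: 48.1
position: [0.4303, 0.189, 0.0677]
tcp_rot: [0.996, 0.085, 0.0, 0.0]
contact_force: [-0.4, 0.7, 0.3]
gripper_width: 0.0425
gripper_force: 0.0
```

>>> carry_out:
  increments:
    - {"tx": 0, "ty": 0, "tz": 0, "turn": 0, "grip": 0}
    - {"tx": 0, "ty": 0, "tz": 0, "turn": 0, "grip": 0}
    - {"tx": 0, "ty": 0, "tz": 0, "turn": 0, "grip": 0.5}
    - {"tx": 0, "ty": 0, "tz": 0, "turn": 0, "grip": 1}
    - {"tx": 0, "ty": 0, "tz": 0, "turn": 0, "grip": 1}
    - {"tx": 0, "ty": 0, "tz": 0, "turn": 0, "grip": 1}
    - {"tx": 0, "ty": 0, "tz": 0, "turn": 0, "grip": 1}
    - {"tx": 0, "ty": 0, "tz": 0, "turn": 0, "grip": 1}

```text
time: 48.9
position: [0.4301, 0.1915, 0.0681]
tcp_rot: [0.996, 0.086, 0.0, -0.001]
contact_force: [-1.7, 7.4, 0.2]
gripper_width: 0.0132
gripper_force: 58.8
```

>>> carry_out:
  increments:
    - {"tx": 0.3, "ty": 0, "tz": 0, "turn": 0, "grip": 1}
    - {"tx": 0.9, "ty": 0, "tz": 0, "turn": 0, "grip": 1}
    - {"tx": 1.5, "ty": 0, "tz": 0, "turn": 0, "grip": 1}
    - {"tx": 2.2, "ty": 0, "tz": 0, "turn": 0, "grip": 1}
    - {"tx": 2.9, "ty": 0, "tz": 0, "turn": 0, "grip": 1}
    - {"tx": 3.6, "ty": 0, "tz": 0, "turn": 0, "grip": 1}
    - {"tx": 4.3, "ty": 0, "tz": 0, "turn": 0, "grip": 1}
    - {"tx": 5, "ty": 0, "tz": 0, "turn": 0, "grip": 1}

```text
time: 49.7
position: [0.4782, 0.1999, 0.068]
tcp_rot: [0.996, 0.086, -0.001, -0.001]
contact_force: [-7.6, 6.2, 5.6]
gripper_width: 0.0131
gripper_force: 59.6
```

```bash
python3 -W ignore -c "
from h import *
st(); plan((.4304+.1*.985,.1916+.1*.173,.069,9.8))
"
```

```text
t 49.7 [0.4782 0.1999 0.068 ] yaw 9.8 w 0.0131 F [-7.61  6.15  5.64] gf 59.6 q7 -2.17
tx 5.15 ty -0.02 tz -0.10 turn 0.0
```

>>> carry_out:
  increments:
    - {"tx": 0.7, "ty": 0, "tz": 0, "turn": 0, "grip": 1}
    - {"tx": 1.4, "ty": 0, "tz": 0, "turn": 0, "grip": 1}
    - {"tx": 2.1, "ty": 0, "tz": 0, "turn": 0, "grip": 1}
    - {"tx": 2.7, "ty": 0, "tz": 0, "turn": 0, "grip": 1}
    - {"tx": 3.3, "ty": 0, "tz": 0, "turn": 0, "grip": 1}
    - {"tx": 3.8, "ty": 0, "tz": 0, "turn": 0, "grip": 1}
    - {"tx": 4.2, "ty": 0, "tz": 0, "turn": 0, "grip": 1}
    - {"tx": 4.6, "ty": 0, "tz": 0, "turn": 0, "grip": 1}

```text
time: 50.5
position: [0.5236, 0.2079, 0.0681]
tcp_rot: [0.996, 0.086, -0.001, -0.001]
contact_force: [-6.1, 5.2, 5.6]
gripper_width: 0.0133
gripper_force: 59.4
```

>>> carry_out:
  increments:
    - {"tx": 0.1, "ty": 0, "tz": 0, "turn": 0, "grip": 1}
    - {"tx": 0.2, "ty": 0, "tz": 0, "turn": 0, "grip": 1}
    - {"tx": 0.3, "ty": 0, "tz": 0, "turn": 0, "grip": 1}
    - {"tx": 0.4, "ty": 0, "tz": 0, "turn": 0, "grip": 1}
    - {"tx": 0.5, "ty": 0, "tz": 0, "turn": 0, "grip": 1}
    - {"tx": 0.6, "ty": 0, "tz": 0, "turn": 0, "grip": 1}
    - {"tx": 0.7, "ty": 0, "tz": 0, "turn": 0, "grip": 1}
    - {"tx": 0.7, "ty": 0, "tz": 0, "turn": 0, "grip": 1}

```text
time: 51.3
position: [0.5273, 0.2085, 0.068]
tcp_rot: [0.996, 0.086, -0.003, -0.0]
contact_force: [-16.5, 2.0, 14.6]
gripper_width: 0.013
gripper_force: 61.1
```

```bash
python3 -W ignore -c "
from h import *
st()"
```

```text
t 51.3 [0.5273 0.2085 0.068 ] yaw 9.9 w 0.0130 F [-16.49   2.05  14.64] gf 61.1 q7 -2.14
```

>>> carry_out:
  increments:
    - {"tx": 0.1, "ty": 0, "tz": 0, "turn": 0, "grip": 1}
    - {"tx": 0.2, "ty": 0, "tz": 0, "turn": 0, "grip": 1}
    - {"tx": 0.3, "ty": 0, "tz": 0, "turn": 0, "grip": 1}
    - {"tx": 0.3, "ty": 0, "tz": 0, "turn": 0, "grip": 1}
    - {"tx": 0.3, "ty": 0, "tz": 0, "turn": 0, "grip": 1}
    - {"tx": 0.3, "ty": 0, "tz": 0, "turn": 0, "grip": 1}
    - {"tx": 0.3, "ty": 0, "tz": 0, "turn": 0, "grip": 1}
    - {"tx": 0.3, "ty": 0, "tz": 0, "turn": 0, "grip": 1}

```text
time: 52.1
position: [0.5273, 0.2084, 0.068]
tcp_rot: [0.996, 0.086, -0.006, 0.001]
contact_force: [-27.3, -0.5, 25.2]
gripper_width: 0.0131
gripper_force: 62.5
```

>>> carry_out:
  increments:
    - {"tx": -0.3, "ty": 0, "tz": 0, "turn": 0, "grip": 1}
    - {"tx": -0.3, "ty": 0, "tz": 0, "turn": 0, "grip": 0.5}
    - {"tx": -0.3, "ty": 0, "tz": 0, "turn": 0, "grip": 0}
    - {"tx": -0.3, "ty": 0, "tz": 0, "turn": 0, "grip": 0}
    - {"tx": -0.3, "ty": 0, "tz": 0, "turn": 0, "grip": 0}
    - {"tx": -0.3, "ty": 0, "tz": -3, "turn": 0, "grip": 0}
    - {"tx": -0.3, "ty": 0, "tz": -7, "turn": 0, "grip": 0}
    - {"tx": -0.3, "ty": 0, "tz": -12, "turn": 0, "grip": 0}

```text
time: 52.9
position: [0.531, 0.2057, 0.1875]
tcp_rot: [0.996, 0.084, -0.002, 0.0]
contact_force: [1.3, -0.2, 0.2]
gripper_width: 0.0428
gripper_force: 0.0
```

>>> carry_out:
  increments:
    - {"tx": 0, "ty": 4, "tz": 0, "turn": 0, "grip": 0}
    - {"tx": 0, "ty": 8, "tz": 0, "turn": 0, "grip": 0}
    - {"tx": -2, "ty": 12, "tz": 0, "turn": 0, "grip": 0}
    - {"tx": -4, "ty": 16, "tz": 0, "turn": 0, "grip": 0}
    - {"tx": -6, "ty": 19, "tz": 0, "turn": 0, "grip": 0}
    - {"tx": -7, "ty": 20, "tz": 0, "turn": 0, "grip": 0}
    - {"tx": -7, "ty": 20, "tz": 0, "turn": 0, "grip": 0}
    - {"tx": -7, "ty": 20, "tz": 0, "turn": 0, "grip": 0}

```text
time: 53.7
position: [0.4971, -0.0016, 0.188]
tcp_rot: [0.996, 0.085, 0.001, -0.0]
contact_force: [0.7, 1.6, 0.3]
gripper_width: 0.0427
gripper_force: 0.0
```

```bash
python3 -W ignore -c "
from h import *
st(); p=see([(.687,-.103),(.69,-.009),(.692,-.184)],lo=.0125); see([(.631,.227)],p,lo=.06,hi=.073)
W=cloud(p); d=np.hypot(W[...,0]-.528,W[...,1]-.208); q=W[(d<.025)&(W[...,2]>.088)&(W[...,2]<.11)]; print(q.mean(0)); save(p,'t7')"
```

```text
t 53.7 [ 0.4971 -0.0016  0.188 ] yaw 9.7 w 0.0427 F [0.68 1.64 0.3 ] gf 0.0 q7 -1.64
mean 0.6871 -0.1030 circle 687.9 -103.2 R 30.8 z 0.0162 296 bbox [ 0.6882 -0.1035] eqD 58.1
mean 0.6897 -0.0087 circle 691.5 -6.6 R 37.2 z 0.0161 381 bbox [ 0.6889 -0.0066] eqD 64.6
mean 0.6923 -0.1845 circle 692.1 -184.1 R 27.2 z 0.0162 207 bbox [ 0.6922 -0.1842] eqD 50.3
mean 0.6321 0.2268 circle 632.6 226.9 R 30.9 z 0.0661 375 bbox [0.6328 0.2271] eqD 64.2
[0.52719103 0.20842344 0.0964257 ]
```

View pics/t7.png

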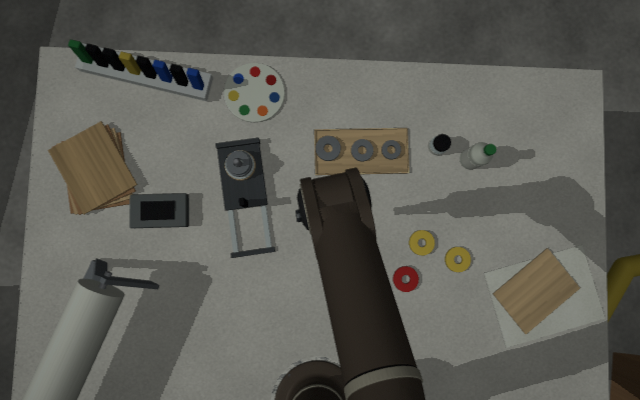

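The sled is at its rear stop (240,170) after 99.4 mm of travel, the stack is home and the tray rings lie flat. Handing in.

```bash
python3 -c "
from rig import arm
print(arm.hand_in())"
```

```text
the job is handed in; nothing more can be done
None
```

I've handed the job in, but no verdict came back: two heavy rings (one big, with one mid on top) are home on the post, the three light ones lie flat in the tray, and the press is back against its rear stop and let go.

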